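Lay out the stamping place on the counter

ROBOT

A 6-joint arm with a two-finger parallel gripper is mounted at the origin on the work surface; the furniture and walls round the work are solid. World frame = base frame: x ahead of the robot, y to its left, z up, the work surface at z = 0. Lengths are in mm, angles in degrees, forces in N, time in s.
With the tool pointing down it reaches from about 300 to 850 mm from the base axis. Payload 4.2 kg.
Tool frame: the origin (TCP) lies midway between the tips of the shut fingers; the grasp point (between the pads) lies pinch_z behind it (pinch_z is the distance from the TCP to the grasp point, in mm); z points along the fingers, y is the line along which they close (so a half turn about z gives the same grasp; the last joint's range is limited). The gripper opens to 91 mm and grips with 3 to 60 N. Pads are 32 mm wide; open, the fingers measure 118 mm over their backs; the gripper's body (76 mm by 178 mm) begins 60 mm behind the grasp point.
Start: joints at [-68.411, 18.312, 89.639, -0, 72.044, -1.146], TCP at [222.224, -530.339, 213.976] pointing down, gripper open.
Joint ranges: [-177.97, 177.97], [-48.28, 115.42], [12.27, 149.76], [-77.06, 257.06], [2.81, 150.46], [-146.56, 146.56]. Speed limits (degrees/s): [147.25, 147.25, 180, 180, 180, 180].

INTERFACE

Orientations are given as [roll, pitch, yaw] about the fixed x, y, z axes, in that order (R = Rz(yaw) Ry(pitch) Rx(roll)).
In Python, from workcell import state, grab_frame, job_done, masks_of, landmark_of, pinch_z gives the robot as it stands. The module is installed in compiled form; this text tells all that it offers.
- The arm moves only by the tool move_arm, never from a script. Its argument "plan" is a list of rows, each an object of numbers: "x", "y", "z": the shift along the tool's x, y, z in mm; "rx", "ry", "rz": the turn, a rotation vector about the tool's x, y, z in rad. A call has 1 to 10 rows; each row shifts and turns the commanded pose from where the row before left it, along the tool's axes as they then stand; what a row does not reach is not made up. A row lasts 1/10 s, in which the tool goes at most 50 mm and 8.59 degrees, less where a joint would pass 70% of its speed; a pose out of reach is approached as far as the arm can. A call is refused whole if a number of a shift passes 50 or a number of a turn 0.15, either way. A call with a gripper value outside its range is refused whole. "grip" is the opening, from 0 (shut) to 1 (fully open), set as the call begins (left out, the last holds). The fingers move at their own pace and stop on an object; "squeeze" is the grip in N (left out, the last holds). Time passes only in rows, so rows that do not move let the fingers close. It gives the time, the measured TCP pose, the force, the opening and the grip force at its end, in the units of the state.
- state(): the state, without advancing time (a new reading comes with each control period).
- grab_frame(name): name is "scene" or "side" or "wrist"; returns a dict with "img" (384x512x3 uint8, red, green, blue), "z_map" (384x512 float32, mm along the optical axis (not along the pixel's ray), 0 where there is no reading), "fx", "fy", "cx", "cy" (pixels), "dist" ([k1, k2, p1, p2, k3] as OpenCV has them; the pictures are not rectified), "rvec" (rotation vector, rad) and "tvec" (3), from world to camera coordinates, as OpenCV has them. Camera axes: x right, y down, z forward; pixel columns grow to the right and rows downward; lengths in mm; the calibration is good to about 2 mm. A picture is of the moment at which its call begins.
- job_done(): hands the job in; it is judged then, once.
Trained networks look in the newest picture that a camera, given by its name, has taken for a name from the list of things; names that differ only in an ending like _2 or _b are one class to them, and where a whole thing is asked for, a point or a joint stands for the part that bears it (a point fixed in the world has none). Each returns a list of dicts, best first, with "p" (0 to 1); they miss things now and then, are a little off and sometimes report something else, mostly with a low value. They report only what shows in the picture. A call takes as long as a camera call. They do not tell look-alikes from the thing itself.
- masks_of(camera, label): "pixels" (384x512 bool, what is visible of it) and "box" ([centre column, centre row, width, height] in pixels, round what is visible of it).
- landmark_of(camera, label): "point" ([column, row] in pixels: a listed point, or the origin of a listed thing).
The state is a dict: "time_s": time; "qpos": joint angles; "qvel": joint speeds; "effort": joint torques, N m; "ee_pos": TCP position; "ee_rot": TCP orientation; "force": force on the tool from outside, world axes, zero at the start; "torque": the same for the moment, N m; "gripper_width": finger opening in mm; "gripper_force": force on a finger pad.
Only numpy, scipy, OpenCV 4.12 (cv2) and the standard library are available. Lean on these libraries where they do the work, as an engineer would, in place of code of your own. Each camera call takes 0.05 s, during which the arm holds its last target. There are 200 camera calls.

TASK

Lay out the counter for the next clerk: stand the rubber stamp in the middle of the stamp pad's closed lid, its long side along the lid's long side, and stand the small label roll centred on top of the big one. Lay the paper-clip carton flat on the counter directly to the left of the stamp pad (as the robot looks at it, in line with the pad's length, which may lie a little askew), one long side facing the pad's left end squarely across a gap of about 4 cm. Then lay the staple carton flat in the middle of the clip carton, lengthwise along it, and leave the glue stick standing where it is.

Things in the scene. Friction and masses are not known exactly. Their poses are not given: they have to be found in the camera images.
- stamp_pad: Stamp pad: closed flat blue tin, 79 (x) x 112 (y) x 19 mm, fixed to the counter; its lid stays shut. Origin at the centre of its underside; z up, x to its back (hinge) edge, away from the robot, y along its length to its left end. Turned at most 15 degrees from the robot's own axes. The lid's flat top is 19 mm above the counter.
- big_roll: The big white roll of blank labels: 72 mm across, 58 mm high, standing on its end, fixed to the counter; its top is flat but for the core hole. Origin at the centre of its underside, z up.
- rubber_stamp: Rubber stamp, to be moved: wooden foot 29 (x) x 62 (y) mm with an upright black round handle, 58 mm high in all. z up, y along its long side. Origin on its axis, 58 mm below the handle's top; it stands on a surface with its origin 4 mm below that surface. The foot's top is at z = 18 mm, the neck (22 mm across) from 18 to 28 mm, the handle's head (28 mm across) from 28 to 58 mm above the origin.
- clips_box: Carton of paper clips, orange, the broader of the two cartons, to be moved: 50 (x) x 72 (y) x 20 mm, lying flat. Origin at the centre of its underside, z up, y along its long side.
- staples_box: Carton of staples, blue, the narrower of the two cartons, to be moved: 36 (x) x 68 (y) x 22 mm, lying flat. Origin at the centre of its underside, z up, y along its long side.
- small_roll: The small white roll of blank labels, to be moved: 60 mm across, 40 mm high, standing on its end. Origin at the centre of its underside, z up.
- glue_stick: Glue stick standing upright, a loose bystander that must stay where it is: 27 mm across, 100 mm high. Origin at the centre of its underside.
Not all that is in view belongs to the job. Of the things like the clips_box, leave any that is pink or turquoise; of the rest the larger one is meant.

How it is judged:
By the outcome, as a careful person would: the job done as asked, in the order asked, and still so for the second after the job is handed in, with the robot touching nothing.
It also fails if it takes over 120 s, if anything falls off the work surface, if the arm or the gripper's body presses on something with over 40 N, if the wrist force passes 120 N, or if a joint passes its speed limit or range.

## Working session

There is one attempt and no reset: what is moved stays moved. The work goes in short steps, Python scripts to look and compute and a tool call to move; the robot and the scene stay as the last step left them, time stands still between calls to the robot, and variables do not carry over. Pictures are saved under pics/ and viewed, at most 14 in all, crops included, and the job is handed in when it is done.

Besides the shell and the picture viewer there is one more tool, called after ">>>" in YAML: its name, and indented under it one key for each argument. move_arm: Moves the arm, as the interface text tells. Its arguments: {"type":"object","properties":{"plan":{"type":"array","items":{"type":"object","properties":{"x":{"type":"number"},"y":{"type":"number"},"z":{"type":"number"},"rx":{"type":"number"},"ry":{"type":"number"},"rz":{"type":"number"}}}},"grip":{"type":"number"},"squeeze":{"type":"number"}},"required":["plan"]}

```bash
ls; mkdir -p pics
cat > h.py <<'E'
import numpy as np, cv2
from workcell import *
from scipy.spatial.transform import Rotation as R
def cam(f):
    K=np.array([[f['fx'],0,f['cx']],[0,f['fy'],f['cy']],[0,0,1]]);return K,np.array(f['dist'],float),R.from_rotvec(np.ravel(f['rvec'])).as_matrix(),np.ravel(f['tvec'])
def cloud(f,m):
    K,d,Rm,t=cam(f); v,u=np.nonzero(m&(f['z_map']>0)); z=f['z_map'][v,u]
    p=cv2.undistortPoints(np.c_[u,v].astype(float)[:,None],K,d)[:,0]
    return (np.c_[p*z[:,None],z]-t)@Rm
def onplane(f,uv,z):
    K,d,Rm,t=cam(f); p=cv2.undistortPoints(np.array(uv,float).reshape(-1,1,2),K,d)[:,0]
    r=np.c_[p,np.ones(len(p))]@Rm; c=-t@Rm
    return c+r*((z-c[2])/r[:,2])[:,None]
def proj(f,P):
    K,d,Rm,t=cam(f); return cv2.projectPoints(np.array(P,float),Rm,t,K,d)[0][:,0]
def save(f,n,crop=None,s=1):
    im=f['img'][:,:,::-1]
    if crop: a,b,c,e=crop; im=im[b:e,a:c]
    cv2.imwrite('pics/'+n,cv2.resize(im,None,fx=s,fy=s,interpolation=cv2.INTER_CUBIC))
def top(P,tol=3):
    z=np.percentile(P[:,2],95); Q=P[abs(P[:,2]-z)<tol]; r=cv2.minAreaRect(Q[:,:2].astype(np.float32))
    return np.median(Q[:,2]),r,len(Q)
NAMES=['stamp_pad','big_roll','rubber_stamp','clips_box','staples_box','small_roll','glue_stick']
def fmt(r): return np.round([*r[0],*r[1],r[2]],1)
E
python3 - <<'E'
from h import *
print(state(),pinch_z() if callable(pinch_z) else pinch_z)
for c in ['scene','side','wrist']:
    f=grab_frame(c); save(f,c+'0.png',s=1.5)
    K,d,Rm,t=cam(f);print(c,'cam at',(-t@Rm).round(),'look',Rm[2].round(2))
    for n in NAMES:
        for m in masks_of(c,n):
            P=cloud(f,m['pixels'])
            if len(P)<10: print(n,m['p'],m['box']);continue
            z,r,k=top(P); print(n,round(m['p'],2),np.round(m['box']),'ztop',round(float(z)),fmt(r),k)
E
```

```text
pics
{'time_s': 0.0, 'qpos': array([-6.84111246e+01,  1.83503662e+01,  8.97082436e+01, -2.12025842e-03,
        7.20424922e+01, -1.14706525e+00]), 'qvel': array([-0.07911975,  0.18025478, -0.04865748,  0.0537356 ,  0.0136889 ,
        0.01614347]), 'effort': array([ 1.72105476e-03, -4.12457085e+01, -2.31974190e+01,  7.26512633e-02,
        4.58528416e-02, -1.59684532e-04]), 'ee_pos': array([ 222.01793495, -529.84890558,  213.12060531]), 'ee_rot': array([-1.79898878e+02, -8.52286555e-06,  2.27365962e+01]), 'force': array([ 0.78753196, -0.47070332, -0.53840132]), 'torque': array([0.01804875, 0.04824984, 0.02631768]), 'gripper_force': 0.0, 'gripper_width': 91.06408366773475} 18.8
scene cam at [-271.  783.  712.] look [ 0.56 -0.63 -0.53]
stamp_pad 0.95 [176. 256.  58.  41.] ztop 19 [446.1 267.2 111.8  73.9  84.7] 702
big_roll 0.94 [257. 208.  31.  35.] ztop 58 [405.3  25.6  66.8  71.4  89.9] 292
big_roll 0.18 [174. 257.  58.  41.] ztop 19 [445.  268.3 110.5  72.9  83. ] 651
rubber_stamp 0.63 [329. 178.  12.  23.] ztop 53 [ 355.9 -230.7   19.8   18.9   83.1] 31
clips_box 0.73 [237. 243.  
[... 909 characters left out ...]
 26.] ztop 16 [ 231.3 -260.1   55.4   41.    36.3] 380
clips_box 0.68 [233. 173.  27.  17.] ztop 21 [372.4 137.4  72.8  50.4  78.2] 140
clips_box 0.66 [287. 190.  19.  18.] ztop 21 [518.8  33.2  72.9  13.7  58.7] 61
staples_box 0.72 [236. 224.  18.  25.] ztop 23 [ 406.8 -128.1   35.6   67.8    4.5] 278
small_roll 0.55 [205. 294.  36.  39.] ztop 41 [ 378.8 -353.5   57.2   58.8   54.8] 617
glue_stick 0.82 [285. 159.  13.  34.] ztop 100 [515.2 150.4  21.6  25.4   7.3] 35
wrist cam at [ 284. -506.  386.] look [-0.22 -0.09 -0.97]
clips_box 0.83 [58. 82. 46. 57.] ztop 17 [ 231.1 -261.9   55.9   39.5   35. ] 1358
small_roll 0.64 [170.   9.  50.  18.] ztop 41 [ 353.4 -364.1    5.7   33.7   21.1] 143
```

View pics/scene0.png

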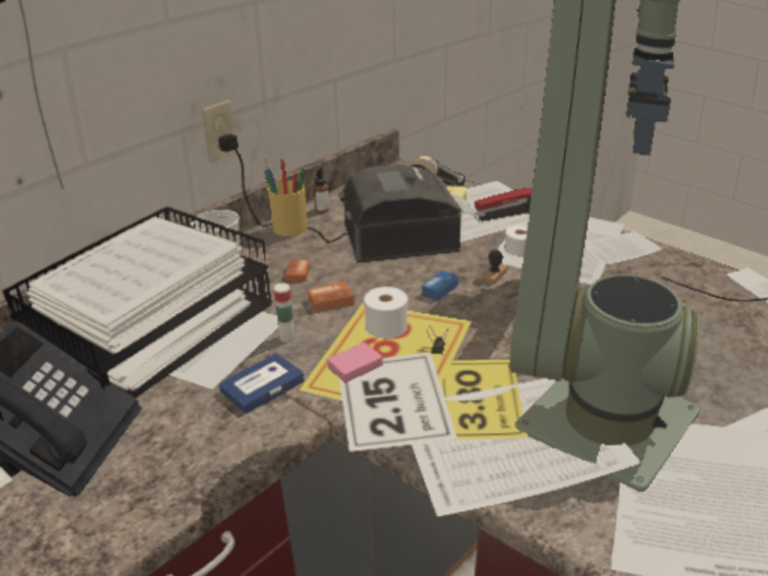

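View pics/side0.png

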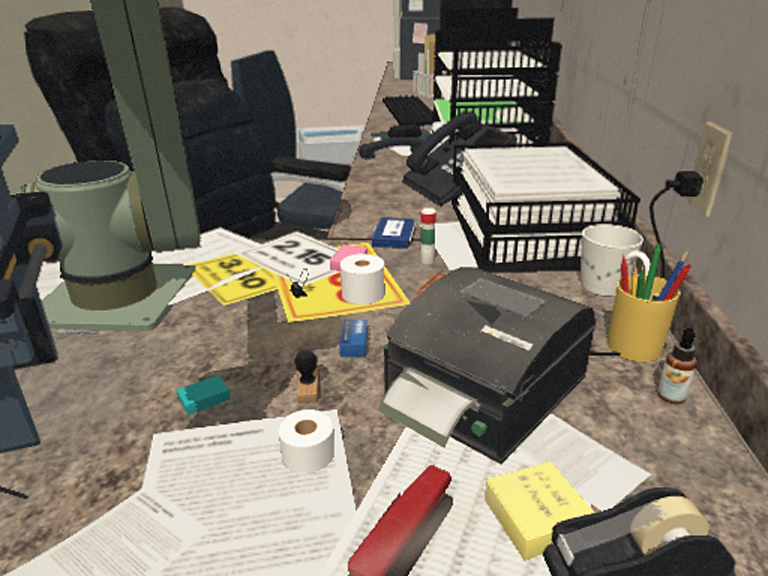

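Scene and side pictures:
- Clips carton look-alikes are pink at scene (237,243), orange at scene (221,198), a smaller orange at scene (201,179), and turquoise at side (137,264). The larger orange at (221,198), world about (533,29), is the one meant.
- The staples carton is blue at scene (294,191), not the pad at (176,256).
- The small roll is at side (205,294), and the big roll is at scene (257,208), on the yellow card.
- The stamp is at side (201,252).

I'll go to the stamp first.

>>> move_arm:
  plan:
    - {"x": 27,"y": -26.5,"z": -5}
    - {"x": 27,"y": -26.5,"z": -5}
    - {"x": 27,"y": -26.5,"z": -5}
    - {"x": 27,"y": -26.5,"z": -5}
    - {"x": 27,"y": -26.5}
    - {"x": 27,"y": -26.5}
    - {"x": 27,"y": -26.5}
    - {"x": 27,"y": -26.5}
    - {"x": 0}

```text
schema error: expected keys x, y, z, rx, ry, rz
```

```bash
cat >> h.py <<'E'
def look(c,names,png=None,crop=None,s=1.5):
    f=grab_frame(c)
    if png: save(f,png,crop,s)
    for n in names:
        for m in masks_of(c,n):
            P=cloud(f,m['pixels'])
            if len(P)<10: print(n,m['p'],m['box']);continue
            z,r,k=top(P); print(c,n,round(m['p'],2),np.round(m['box']),'ztop',round(float(z),1),fmt(r),k)
    return f
def go(x,y,z,dirdeg=None):
    """print tool-frame deltas; dirdeg = wanted world direction (mod 180) of the finger closing line"""
    s=state(); p=s['ee_pos']; Rm=R.from_euler('xyz',s['ee_rot'],degrees=True).as_matrix()
    d=Rm.T@(np.array([x,y,z])-p); print('pos',p.round(1),'rot',s['ee_rot'].round(2),'F',s['force'].round(1),'w',round(s['gripper_width'],1),'t',round(s['time_s'],1),'q6',s['qpos'][5].round(1),'q1',s['qpos'][0].round(1))
    print('delta tool',d.round(1))
    if dirdeg is not None:
        cur=np.degrees(np.arctan2(Rm[1,1],Rm[0,1])); e=(dirdeg-cur+90)%180-90
        print('closing dir',cur.round(1),'turn rz total rad',round(-np.radians(e),3))
E
python3 - <<'E'
from h import *
f=look('wrist',['rubber_stamp','small_roll','staples_box'],'w1.png')
# wooden foot: points at z 8..18 near stamp
for m in masks_of('wrist','rubber_stamp')[:1]:
    P=cloud(f,m['pixels'])
    for a,b in [(8,20),(45,60)]:
        Q=P[(P[:,2]>a)&(P[:,2]<b)]; print(a,len(Q),fmt(cv2.minAreaRect(Q[:,:2].astype(np.float32))),Q[:,2].mean())
go(357,-232,214)
E
```

```text
wrist small_roll 0.76 [169.   8.  46.  17.] ztop 40.9 [ 353.  -363.7    6.1   33.    20.3] 144
pos [ 222.2 -530.4  214. ] rot [179.99   0.    22.73] F [-0.6  0.7  0.1] w 91.2 t 1.4 q6 -1.1 q1 -68.4
delta tool [ 2.396e+02 -2.231e+02 -1.000e-01]
```

View pics/w1.png

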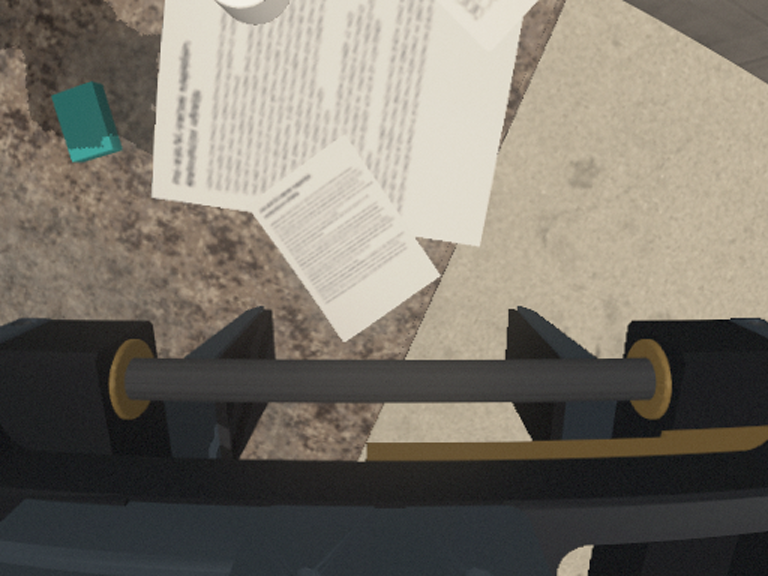

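The wrist view was from the unmoved start pose because the call was refused: rows need all six keys. It shows the turquoise carton at (58,82) and the small roll at the top edge.

>>> move_arm:
  plan:
    - {"x": 20,"y": -35,"z": 0,"rx": 0,"ry": 0,"rz": 0}
    - {"x": 20,"y": -35,"z": 0,"rx": 0,"ry": 0,"rz": 0}
    - {"x": 20,"y": -35,"z": 0,"rx": 0,"ry": 0,"rz": 0}
    - {"x": 20,"y": -35,"z": 0,"rx": 0,"ry": 0,"rz": 0}
    - {"x": 20,"y": -35,"z": 0,"rx": 0,"ry": 0,"rz": 0}
    - {"x": 20,"y": -35,"z": 0,"rx": 0,"ry": 0,"rz": 0}
    - {"x": 10,"y": -10,"z": 0,"rx": 0,"ry": 0,"rz": 0}
    - {"x": 0,"y": 0,"z": 0,"rx": 0,"ry": 0,"rz": 0}

```text
time_s: 2.25
ee_pos: [257.3, -275.6, 214.3]
ee_rot: [180.0, -0.0, 22.9]
force: [0.1, 0.2, 0.2]
gripper_width: 91.5
gripper_force: 0.0
```

Run:
```python
from h import *
f=look('wrist',['rubber_stamp','small_roll','staples_box'],'w2.png')
for m in masks_of('wrist','rubber_stamp')[:1]:
    P=cloud(f,m['pixels'])
    for a,b in [(8,20),(45,60)]:
        Q=P[(P[:,2]>a)&(P[:,2]<b)]; print(a,len(Q),fmt(cv2.minAreaRect(Q[:,:2].astype(np.float32))),Q[:,2].mean())
go(357,-232,214)
```

```text
wrist rubber_stamp 0.78 [261.  80.  53.  37.] ztop 54.5 [ 358.8 -233.4   21.6   21.6   85.8] 373
wrist small_roll 0.75 [365. 100.  60.  60.] ztop 41.3 [ 378.8 -353.6   58.1   60.4   23.7] 1984
wrist staples_box 0.77 [190.  13.  70.  27.] ztop 23.7 [ 393.7 -132.3   24.4   72.3   21.1] 921
8 716 [ 358.7 -234.1   26.    61.4    7. ] 15.033416553015869
45 600 [ 358.4 -233.3   28.1   27.    69. ] 52.28759019942374
pos [ 257.1 -278.1  214. ] rot [1.7998e+02 1.0000e-02 2.2680e+01] F [-0.3  0.4  1. ] w 91.4 t 2.5 q6 18.4 q1 -49.0
delta tool [ 1.1e+02 -4.1e+00 -1.0e-01]
```

View pics/w2.png

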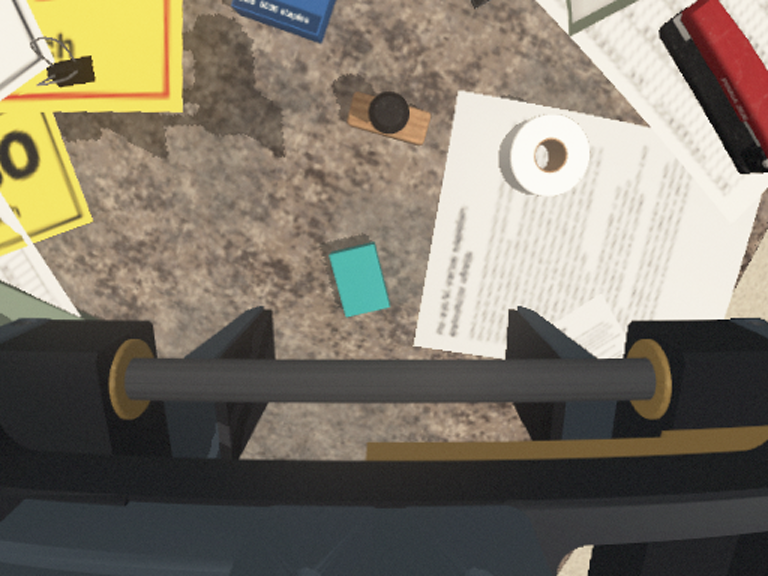

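Wrist view: the stamp is at (261,80), its foot long axis along about 97°, with the small roll at (365,100), the turquoise carton at (238,186) and the staples carton at the top (190,13). The heights agree with the text (54, 41 and 23 mm).

Run:
```python
from h import *
go(358.5,-233.5,214,97)
```

```text
pos [ 257.1 -278.1  214. ] rot [1.7998e+02 1.0000e-02 2.2680e+01] F [-0.3  0.4  1. ] w 91.4 t 2.5 q6 18.4 q1 -49.0
delta tool [ 1.108e+02 -2.100e+00 -1.000e-01]
closing dir -67.3 turn rz total rad 0.274
```

>>> move_arm:
  plan:
    - {"x": 37,"y": -0.7,"z": 0,"rx": 0,"ry": 0,"rz": 0}
    - {"x": 37,"y": -0.7,"z": 0,"rx": 0,"ry": 0,"rz": 0}
    - {"x": 36.8,"y": -0.7,"z": 0,"rx": 0,"ry": 0,"rz": 0}
    - {"x": 0,"y": 0,"z": 30,"rx": 0,"ry": 0,"rz": 0.137}
    - {"x": 0,"y": 0,"z": 30,"rx": 0,"ry": 0,"rz": 0.137}
    - {"x": 0,"y": 0,"z": 40,"rx": 0,"ry": 0,"rz": 0}
    - {"x": 0,"y": 0,"z": 20,"rx": 0,"ry": 0,"rz": 0}
    - {"x": 0,"y": 0,"z": 0,"rx": 0,"ry": 0,"rz": 0}

```text
time_s: 3.3
ee_pos: [356.5, -231.9, 91.3]
ee_rot: [-179.7, 0.3, 7.0]
force: [0.3, -0.4, -0.4]
gripper_width: 90.7
gripper_force: 0.0
```

Run:
```python
from h import *
go(358.5,-233.5,21,97)
```

```text
pos [ 356.5 -231.9   91.3] rot [-179.74    0.31    6.97] F [ 0.3 -0.4 -0.4] w 90.7 t 3.3 q6 48.5 q1 -34.6
delta tool [ 2.1  2.2 70.2]
closing dir -83.0 turn rz total rad -0.0
```

>>> move_arm:
  plan:
    - {"x": 1,"y": 1,"z": 30,"rx": 0,"ry": 0,"rz": 0}
    - {"x": 0.5,"y": 0.6,"z": 25,"rx": 0,"ry": 0,"rz": 0}
    - {"x": 0,"y": 0,"z": 15,"rx": 0,"ry": 0,"rz": 0}
    - {"x": 0,"y": 0,"z": 0,"rx": 0,"ry": 0,"rz": 0}

```text
time_s: 3.7
ee_pos: [359.9, -234.2, 23.4]
ee_rot: [-179.9, 0.1, 7.0]
force: [-0.3, 0.1, 0.2]
gripper_width: 91.4
gripper_force: 0.0
```

>>> move_arm:
  plan:
    - {"x": 0,"y": 0,"z": 0,"rx": 0,"ry": 0,"rz": 0}
    - {"x": 0,"y": 0,"z": 0,"rx": 0,"ry": 0,"rz": 0}
    - {"x": 0,"y": 0,"z": 0,"rx": 0,"ry": 0,"rz": 0}
    - {"x": 0,"y": 0,"z": 0,"rx": 0,"ry": 0,"rz": 0}
    - {"x": 0,"y": 0,"z": 0,"rx": 0,"ry": 0,"rz": 0}
    - {"x": 0,"y": 0,"z": 0,"rx": 0,"ry": 0,"rz": 0}
    - {"x": 0,"y": 0,"z": 0,"rx": 0,"ry": 0,"rz": 0}
    - {"x": 0,"y": 0,"z": 0,"rx": 0,"ry": 0,"rz": 0}
  grip: 0
  squeeze: 25

```text
time_s: 4.5
ee_pos: [360.1, -233.8, 24.0]
ee_rot: [-180.0, 0.0, 7.0]
force: [-0.2, 0.4, 0.6]
gripper_width: 30.4
gripper_force: 0.1
```

>>> move_arm:
  plan:
    - {"x": 0,"y": 0,"z": 0,"rx": 0,"ry": 0,"rz": 0}
    - {"x": 0,"y": 0,"z": 0,"rx": 0,"ry": 0,"rz": 0}
    - {"x": 0,"y": 0,"z": 0,"rx": 0,"ry": 0,"rz": 0}

```text
time_s: 4.8
ee_pos: [360.1, -233.7, 23.9]
ee_rot: [-180.0, 0.0, 7.0]
force: [-0.6, 0.8, 0.5]
gripper_width: 26.1
gripper_force: 25.0
```

Run:
```python
from h import *
go(446,266,160,84.7)
```

```text
pos [ 360.1 -233.7   23.9] rot [-1.7999e+02  1.0000e-02  7.0400e+00] F [-0.6  0.8  0.5] w 26.1 t 4.8 q6 48.4 q1 -34.5
delta tool [ 146.4 -485.5 -136. ]
closing dir -83.0 turn rz total rad 0.215
```

>>> move_arm:
  plan:
    - {"x": 0,"y": 0,"z": -20,"rx": 0,"ry": 0,"rz": 0}
    - {"x": 0,"y": 0,"z": -40,"rx": 0,"ry": 0,"rz": 0}
    - {"x": 0,"y": 0,"z": -40,"rx": 0,"ry": 0,"rz": 0}
    - {"x": 0,"y": -20,"z": -36,"rx": 0,"ry": 0,"rz": 0}
    - {"x": 4,"y": -40,"z": 0,"rx": 0,"ry": 0,"rz": 0}
    - {"x": 4,"y": -40,"z": 0,"rx": 0,"ry": 0,"rz": 0}
    - {"x": 4,"y": -40,"z": 0,"rx": 0,"ry": 0,"rz": 0}
    - {"x": 4,"y": -40,"z": 0,"rx": 0,"ry": 0,"rz": 0}
    - {"x": 4,"y": -40,"z": 0,"rx": 0,"ry": 0,"rz": 0}
    - {"x": 4,"y": -40,"z": 0,"rx": 0,"ry": 0,"rz": 0}

```text
time_s: 5.8
ee_pos: [351.8, 28.6, 160.0]
ee_rot: [180.0, -0.0, 7.0]
force: [1.4, -0.6, 0.8]
gripper_width: 26.0
gripper_force: 25.0
```

>>> move_arm:
  plan:
    - {"x": 4,"y": -40,"z": 0,"rx": 0,"ry": 0,"rz": 0}
    - {"x": 4,"y": -40,"z": 0,"rx": 0,"ry": 0,"rz": 0}
    - {"x": 4,"y": -40,"z": 0,"rx": 0,"ry": 0,"rz": 0}
    - {"x": 0,"y": -40,"z": 0,"rx": 0,"ry": 0,"rz": 0}
    - {"x": 0,"y": -40,"z": 0,"rx": 0,"ry": 0,"rz": 0}
    - {"x": 0,"y": -35,"z": 0,"rx": 0,"ry": 0,"rz": 0}
    - {"x": 0,"y": 0,"z": 0,"rx": 0,"ry": 0,"rz": 0.1}
    - {"x": 0,"y": 0,"z": 0,"rx": 0,"ry": 0,"rz": 0.115}
    - {"x": 0,"y": 0,"z": 0,"rx": 0,"ry": 0,"rz": 0}

```text
time_s: 6.7
ee_pos: [335.0, 262.0, 159.6]
ee_rot: [180.0, 0.0, -5.2]
force: [-0.0, -0.3, -0.6]
gripper_width: 26.0
gripper_force: 25.0
```

Run:
```python
from h import *
f=look('wrist',['stamp_pad','glue_stick','rubber_stamp'],'w3.png')
for m in masks_of('wrist','rubber_stamp')[:1]:
    P=cloud(f,m['pixels']); print(np.percentile(P,[5,50,95],axis=0).round(1))
go(446,266,160,84.7)
```

```text
wrist stamp_pad 0.84 [245.  69. 121.  86.] ztop 20.3 [447.6 265.3 112.2  74.8  84.4] 8730
wrist glue_stick 0.72 [260. 240.  99.  71.] ztop 189.1 [336.8 250.5  22.4  34.1   8.3] 256
wrist rubber_stamp 0.65 [261. 241.  99.  72.] ztop 189.4 [336.4 251.5  22.3  36.4   9.3] 286
[[326.9 234.4 142.5]
 [344.4 259.7 151.9]
 [348.2 282.8 189.9]]
pos [335.3 261.6 159.9] rot [ 1.80e+02 -1.00e-02 -5.24e+00] F [-0.2 -0.8 -0.6] w 25.9 t 7.0 q6 131.7 q1 36.4
delta tool [ 1.098e+02 -1.450e+01 -1.000e-01]
closing dir -95.2 turn rz total rad 0.001
```

View pics/w3.png

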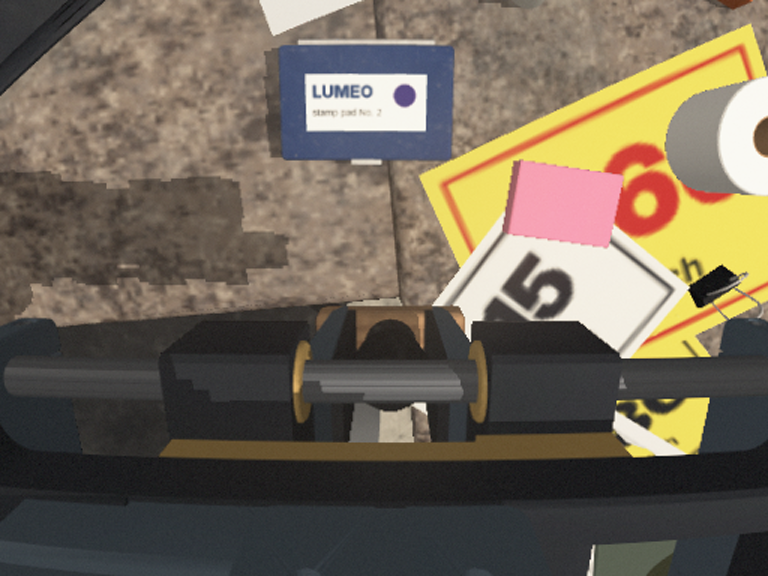

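The pad is at (245,69) in the wrist view, its centre about (447.5,265.5), long side along 84.5°, lid at 19–20 mm. The stamp sits square in the fingers at (260,215).

Run:
```python
from h import *
go(448.5,265.5,48,84.5)
```

```text
pos [335.3 261.6 159.9] rot [ 1.80e+02 -1.00e-02 -5.24e+00] F [-0.2 -0.8 -0.6] w 25.9 t 7.0 q6 131.7 q1 36.4
delta tool [112.3 -14.2 111.9]
closing dir -95.2 turn rz total rad 0.005
```

>>> move_arm:
  plan:
    - {"x": 28,"y": -3.5,"z": 0,"rx": 0,"ry": 0,"rz": 0.005}
    - {"x": 28,"y": -3.6,"z": 0,"rx": 0,"ry": 0,"rz": 0}
    - {"x": 28,"y": -3.6,"z": 10,"rx": 0,"ry": 0,"rz": 0}
    - {"x": 28.3,"y": -3.5,"z": 25,"rx": 0,"ry": 0,"rz": 0}
    - {"x": 0,"y": 0,"z": 40,"rx": 0,"ry": 0,"rz": 0}
    - {"x": 0,"y": 0,"z": 25,"rx": 0,"ry": 0,"rz": 0}
    - {"x": 0,"y": 0,"z": 8,"rx": 0,"ry": 0,"rz": 0}
    - {"x": 0,"y": 0,"z": 2,"rx": 0,"ry": 0,"rz": 0}
    - {"x": 0,"y": 0,"z": 0,"rx": 0,"ry": 0,"rz": 0}
    - {"x": 0,"y": 0,"z": 0,"rx": 0,"ry": 0,"rz": 0}

```text
time_s: 7.95
ee_pos: [449.4, 265.8, 51.5]
ee_rot: [-179.9, -0.2, -5.6]
force: [1.2, 0.3, -0.2]
gripper_width: 25.9
gripper_force: 25.0
```

Run:
```python
from h import *
go(448.5,265.5,44,84.5)
```

```text
pos [449.4 265.8  51.5] rot [-1.799e+02 -1.600e-01 -5.550e+00] F [ 1.2  0.3 -0.2] w 25.9 t 8.0 q6 124.9 q1 29.3
delta tool [-0.9  0.4  7.5]
closing dir -95.6 turn rz total rad -0.001
```

>>> move_arm:
  plan:
    - {"x": -0.8,"y": 0.3,"z": 4,"rx": 0,"ry": 0,"rz": 0}
    - {"x": 0,"y": 0,"z": 2,"rx": 0,"ry": 0,"rz": 0}
    - {"x": 0,"y": 0,"z": 1,"rx": 0,"ry": 0,"rz": 0}
    - {"x": 0,"y": 0,"z": 0,"rx": 0,"ry": 0,"rz": 0}
    - {"x": 0,"y": 0,"z": 0,"rx": 0,"ry": 0,"rz": 0}

```text
time_s: 8.45
ee_pos: [447.6, 265.0, 42.9]
ee_rot: [180.0, -0.0, -5.6]
force: [0.2, -0.3, -0.8]
gripper_width: 26.3
gripper_force: 25.0
```

>>> move_arm:
  plan:
    - {"x": 0.7,"y": -0.3,"z": 0,"rx": 0,"ry": 0,"rz": 0}
    - {"x": 0,"y": 0,"z": 0.5,"rx": 0,"ry": 0,"rz": 0}
    - {"x": 0,"y": 0,"z": 0,"rx": 0,"ry": 0,"rz": 0}
    - {"x": 0,"y": 0,"z": 0,"rx": 0,"ry": 0,"rz": 0}

```text
time_s: 8.85
ee_pos: [448.6, 265.3, 42.7]
ee_rot: [-180.0, -0.0, -5.6]
force: [0.1, -1.2, 2.3]
gripper_width: 26.1
gripper_force: 25.0
```

Contact is light. I'll open and lift straight up, then back off to look.

>>> move_arm:
  plan:
    - {"x": 0,"y": 0,"z": 0,"rx": 0,"ry": 0,"rz": 0}
    - {"x": 0,"y": 0,"z": 0,"rx": 0,"ry": 0,"rz": 0}
    - {"x": 0,"y": 0,"z": 0,"rx": 0,"ry": 0,"rz": 0}
    - {"x": 0,"y": 0,"z": 0,"rx": 0,"ry": 0,"rz": 0}
    - {"x": 0,"y": 0,"z": 0,"rx": 0,"ry": 0,"rz": 0}
    - {"x": 0,"y": 0,"z": 0,"rx": 0,"ry": 0,"rz": 0}
  grip: 1

```text
time_s: 9.45
ee_pos: [448.3, 265.2, 42.3]
ee_rot: [180.0, 0.0, -5.6]
force: [-0.1, 0.1, 0.2]
gripper_width: 71.5
gripper_force: 0.0
```

>>> move_arm:
  plan:
    - {"x": 0,"y": 0,"z": -20,"rx": 0,"ry": 0,"rz": 0}
    - {"x": 0,"y": 0,"z": -40,"rx": 0,"ry": 0,"rz": 0}
    - {"x": 0,"y": 0,"z": -40,"rx": 0,"ry": 0,"rz": 0}
    - {"x": -10,"y": 0,"z": -40,"rx": 0,"ry": 0,"rz": 0}
    - {"x": -30,"y": 0,"z": -30,"rx": 0,"ry": 0,"rz": 0}
    - {"x": -40,"y": 0,"z": 0,"rx": 0,"ry": 0,"rz": 0}
    - {"x": -30,"y": 0,"z": 0,"rx": 0,"ry": 0,"rz": 0}
    - {"x": 0,"y": 0,"z": 0,"rx": 0,"ry": 0,"rz": 0}

```text
time_s: 10.25
ee_pos: [335.6, 275.5, 212.7]
ee_rot: [180.0, 0.1, -5.4]
force: [0.9, 0.0, -0.3]
gripper_width: 91.2
gripper_force: 0.0
```

```bash
cat >> h.py <<'E'
def stampfoot(f,zt,c='wrist'):
    for m in masks_of(c,'rubber_stamp')[:2]:
        P=cloud(f,m['pixels'])
        for a,b in [(zt-7,zt+5),(zt+31,zt+46)]:
            Q=P[(P[:,2]>a)&(P[:,2]<b)]
            if len(Q)>20: print('stamp',a,len(Q),fmt(cv2.minAreaRect(Q[:,:2].astype(np.float32))),Q[:,2].mean())
E
python3 - <<'E'
from h import *
f=look('wrist',['stamp_pad','glue_stick','rubber_stamp'],'w4.png')
stampfoot(f,33)
go(379,-353.6,214,113)
# things taller than 25 around drop place of the clips
P=cloud(f,np.ones((384,512),bool)); Q=P[(P[:,1]>320)&(P[:,0]>380)&(P[:,2]>15)]
h,xe,ye=np.histogram2d(Q[:,0],Q[:,1],bins=[np.arange(380,620,20),np.arange(320,500,20)]); print(h.astype(int))
E
```

```text
wrist stamp_pad 0.62 [258.  77.  98.  76.] ztop 20.2 [447.5 265.4 112.3  75.7  84.6] 4805
wrist glue_stick 0.95 [356.  11.  32.  20.] ztop 63.2 [504.1 154.6  13.6   2.3  78.7] 25
wrist rubber_stamp 0.91 [261.  74.  56.  33.] ztop 73.2 [447.6 263.3  22.3  21.6  85.2] 435
stamp 26 804 [447.5 263.3  60.2  25.5  84.6] 33.938750874153115
stamp 64 676 [447.  263.9  27.9  26.5  87. ] 71.19041134663699
pos [339.8 276.  212.3] rot [ 1.7999e+02 -2.0000e-02 -5.6100e+00] F [-0.1  0.5  0.1] w 91.0 t 10.5 q6 133.2 q1 37.6
delta tool [100.6 622.7  -1.6]
closing dir -95.6 turn rz total rad -0.499
[[567 276   0   0   0   0   0   0]
 [  3   0   0   0   0   0   0   0]
 [ 44   0   0   0   0   0   0   0]
 [ 18   0   0   0   0   0   0   0]
 [  2   0   0   0   0   0   0   0]
 [  0   0   0   0   0   0   0   0]
 [  0   0   0   0   0   0   0  35]
 [  0   0   0   0   0  18 268 445]
 [  0   0   0   0   0 169 202 232]
 [  0   0   0   0   0   0   0   0]
 [  0   0   0   0   0   0   0   0]]
```

View pics/w4.png

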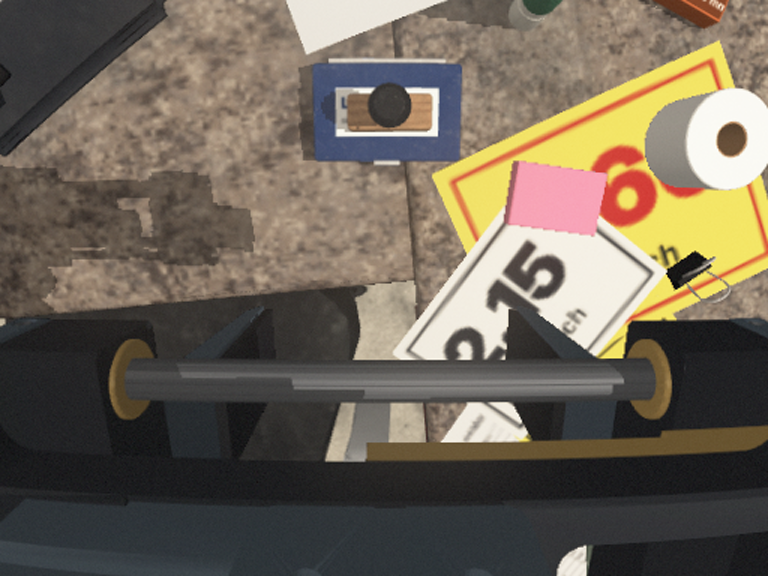

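Wrist view: the stamp stands on the lid at (261,74), within about 2 mm of the middle and parallel to it. Next I look at the big roll on the way to the small one.

>>> move_arm:
  plan:
    - {"x": -2,"y": 40,"z": 0,"rx": 0,"ry": 0,"rz": 0}
    - {"x": -2,"y": 40,"z": 0,"rx": 0,"ry": 0,"rz": 0}
    - {"x": -2,"y": 40,"z": 0,"rx": 0,"ry": 0,"rz": 0}
    - {"x": -2,"y": 40,"z": 0,"rx": 0,"ry": 0,"rz": 0}
    - {"x": -2,"y": 40,"z": 0,"rx": 0,"ry": 0,"rz": 0}
    - {"x": -2,"y": 40,"z": 0,"rx": 0,"ry": 0,"rz": 0}
    - {"x": -3,"y": 15,"z": 0,"rx": 0,"ry": 0,"rz": 0}
    - {"x": 0,"y": 0,"z": 0,"rx": 0,"ry": 0,"rz": 0}

```text
time_s: 11.3
ee_pos: [299.3, 21.8, 212.4]
ee_rot: [180.0, 0.0, -5.9]
force: [-0.0, 0.5, -0.5]
gripper_width: 91.3
gripper_force: 0.0
```

```bash
cat >> h.py <<'E'
def roll(f,name,h,c='wrist'):
    for m in masks_of(c,name):
        P=cloud(f,m['pixels']); Q=P[abs(P[:,2]-h)<5]
        if len(Q)>50: print(name,round(m['p'],2),'z',np.median(Q[:,2]).round(1),'circle',[np.round(v,1) for v in cv2.minEnclosingCircle(Q[:,:2].astype(np.float32))],fmt(cv2.fitEllipse(cv2.convexHull(Q[:,:2].astype(np.float32)))))
E
python3 - <<'E'
from h import *
f=look('wrist',['clips_box','big_roll'])
roll(f,'big_roll',58)
go(378.8,-353.6,214)
E
```

```text
wrist clips_box 0.76 [478. 195.  44.  37.] ztop 16.8 [ 231.8 -261.1   55.9   38.5   37.1] 842
wrist clips_box 0.72 [156. 122.  68.  48.] ztop 21.7 [372.5 137.8  72.9  50.9  77.4] 2594
wrist big_roll 0.94 [248.  76.  67.  76.] ztop 59.4 [408.4  21.5  71.   70.1  37.3] 3608
big_roll 0.94 z 59.3 circle [array([408.2,  21.3]), np.float64(36.2)] [408.4  21.3  71.   71.9  81.8]
pos [299.7  24.1 212.4] rot [-1.7999e+02  1.0000e-02 -5.5400e+00] F [ 0.7 -0.1 -0.5] w 91.5 t 11.5 q6 97.9 q1 2.4
delta tool [115.1 368.3  -1.7]
```

>>> move_arm:
  plan:
    - {"x": 12.8,"y": 41,"z": 0,"rx": 0,"ry": 0,"rz": 0}
    - {"x": 12.8,"y": 41,"z": 0,"rx": 0,"ry": 0,"rz": 0}
    - {"x": 12.8,"y": 41,"z": 0,"rx": 0,"ry": 0,"rz": 0}
    - {"x": 12.8,"y": 41,"z": 0,"rx": 0,"ry": 0,"rz": 0}
    - {"x": 12.8,"y": 41,"z": 0,"rx": 0,"ry": 0,"rz": 0}
    - {"x": 12.8,"y": 41,"z": 0,"rx": 0,"ry": 0,"rz": 0}
    - {"x": 12.8,"y": 41,"z": 0,"rx": 0,"ry": 0,"rz": 0}
    - {"x": 12.8,"y": 41,"z": 0,"rx": 0,"ry": 0,"rz": 0}
    - {"x": 12.8,"y": 40,"z": 0,"rx": 0,"ry": 0,"rz": 0}
    - {"x": 0,"y": 0,"z": 40,"rx": 0,"ry": 0,"rz": 0}

```text
time_s: 12.5
ee_pos: [383.9, -361.1, 175.8]
ee_rot: [179.4, -0.7, -5.6]
force: [0.9, 1.0, -0.3]
gripper_width: 90.9
gripper_force: 0.0
```

>>> move_arm:
  plan:
    - {"x": 0,"y": 0,"z": 40,"rx": 0,"ry": 0,"rz": 0}
    - {"x": 0,"y": 0,"z": 40,"rx": 0,"ry": 0,"rz": 0}
    - {"x": 0,"y": 0,"z": 0,"rx": 0,"ry": 0,"rz": 0}
    - {"x": 0,"y": 0,"z": 0,"rx": 0,"ry": 0,"rz": 0}

```text
time_s: 12.9
ee_pos: [379.2, -353.5, 92.5]
ee_rot: [-180.0, 0.0, -5.5]
force: [-0.4, -0.2, 0.6]
gripper_width: 91.3
gripper_force: 0.0
```

Run:
```python
from h import *
go(378.8,-353.6,11)
```

```text
pos [ 379.2 -353.5   92.5] rot [-1.7997e+02  3.0000e-02 -5.4800e+00] F [-0.4 -0.2  0.6] w 91.3 t 12.9 q6 51.2 q1 -44.3
delta tool [-0.3  0.1 81.5]
```

>>> move_arm:
  plan:
    - {"x": 0,"y": 0,"z": 35,"rx": 0,"ry": 0,"rz": 0}
    - {"x": 0,"y": 0,"z": 30,"rx": 0,"ry": 0,"rz": 0}
    - {"x": 0,"y": 0,"z": 16,"rx": 0,"ry": 0,"rz": 0}
    - {"x": 0,"y": 0,"z": 0,"rx": 0,"ry": 0,"rz": 0}
    - {"x": 0,"y": 0,"z": 0,"rx": 0,"ry": 0,"rz": 0}

```text
time_s: 13.4
ee_pos: [379.9, -355.1, 13.5]
ee_rot: [179.8, -0.2, -5.5]
force: [-0.3, -1.1, 0.5]
gripper_width: 90.9
gripper_force: 0.0
```

>>> move_arm:
  plan:
    - {"x": 0,"y": 0,"z": 0,"rx": 0,"ry": 0,"rz": 0}
    - {"x": 0,"y": 0,"z": 0,"rx": 0,"ry": 0,"rz": 0}
    - {"x": 0,"y": 0,"z": 0,"rx": 0,"ry": 0,"rz": 0}
    - {"x": 0,"y": 0,"z": 0,"rx": 0,"ry": 0,"rz": 0}
    - {"x": 0,"y": 0,"z": 0,"rx": 0,"ry": 0,"rz": 0}
    - {"x": 0,"y": 0,"z": 0,"rx": 0,"ry": 0,"rz": 0}
    - {"x": 0,"y": 0,"z": 0,"rx": 0,"ry": 0,"rz": 0}
  grip: 0
  squeeze: 25

```text
time_s: 14.1
ee_pos: [378.2, -353.8, 11.9]
ee_rot: [-180.0, -0.0, -5.6]
force: [-0.5, 1.1, 5.1]
gripper_width: 59.2
gripper_force: 25.0
```

>>> move_arm:
  plan:
    - {"x": 0,"y": 0,"z": -20,"rx": 0,"ry": 0,"rz": 0}
    - {"x": 0,"y": 0,"z": -40,"rx": 0,"ry": 0,"rz": 0}
    - {"x": 0,"y": 0,"z": -40,"rx": 0,"ry": 0,"rz": 0}
    - {"x": 0,"y": -6,"z": -35,"rx": 0,"ry": 0,"rz": 0}
    - {"x": -1,"y": -40,"z": 0,"rx": 0,"ry": 0,"rz": 0}
    - {"x": -1,"y": -40,"z": 0,"rx": 0,"ry": 0,"rz": 0}
    - {"x": -1,"y": -40,"z": 0,"rx": 0,"ry": 0,"rz": 0}
    - {"x": -1,"y": -40,"z": 0,"rx": 0,"ry": 0,"rz": 0}
    - {"x": -1,"y": -40,"z": 0,"rx": 0,"ry": 0,"rz": 0}
    - {"x": -1,"y": -40,"z": 0,"rx": 0,"ry": 0,"rz": 0}

```text
time_s: 15.1
ee_pos: [395.6, -107.0, 146.2]
ee_rot: [180.0, 0.0, -5.6]
force: [0.4, 1.3, -2.4]
gripper_width: 59.6
gripper_force: 25.0
```

>>> move_arm:
  plan:
    - {"x": -1,"y": -40,"z": 0,"rx": 0,"ry": 0,"rz": 0}
    - {"x": 0,"y": -40,"z": 0,"rx": 0,"ry": 0,"rz": 0}
    - {"x": 0,"y": -40,"z": 0,"rx": 0,"ry": 0,"rz": 0}
    - {"x": 0,"y": -10,"z": 0,"rx": 0,"ry": 0,"rz": 0}
    - {"x": 0,"y": 0,"z": 30,"rx": 0,"ry": 0,"rz": 0}
    - {"x": 0,"y": 0,"z": 20,"rx": 0,"ry": 0,"rz": 0}
    - {"x": 0,"y": 0,"z": 0,"rx": 0,"ry": 0,"rz": 0}
    - {"x": 0,"y": 0,"z": 0,"rx": 0,"ry": 0,"rz": 0}
    - {"x": 0,"y": 0,"z": 0,"rx": 0,"ry": 0,"rz": 0}

```text
time_s: 16.0
ee_pos: [408.6, 20.6, 97.3]
ee_rot: [-180.0, -0.1, -5.6]
force: [-0.1, 0.5, -1.5]
gripper_width: 59.6
gripper_force: 25.0
```

Run:
```python
from h import *
go(408,21.4,73)
```

```text
pos [408.6  20.6  97.3] rot [-1.8e+02 -1.2e-01 -5.6e+00] F [-0.1  0.5 -1.5] w 59.6 t 16.0 q6 96.9 q1 1.3
delta tool [-0.7 -0.7 24.3]
```

>>> move_arm:
  plan:
    - {"x": -0.6,"y": -0.7,"z": 12,"rx": 0,"ry": 0,"rz": 0}
    - {"x": 0,"y": 0,"z": 9,"rx": 0,"ry": 0,"rz": 0}
    - {"x": 0,"y": 0,"z": 3,"rx": 0,"ry": 0,"rz": 0}
    - {"x": 0,"y": 0,"z": 0.5,"rx": 0,"ry": 0,"rz": 0}
    - {"x": 0,"y": 0,"z": 0,"rx": 0,"ry": 0,"rz": 0}
    - {"x": 0,"y": 0,"z": 0,"rx": 0,"ry": 0,"rz": 0}
    - {"x": 0,"y": 0,"z": 0,"rx": 0,"ry": 0,"rz": 0}

```text
time_s: 16.7
ee_pos: [407.4, 21.8, 72.2]
ee_rot: [-180.0, -0.0, -5.6]
force: [0.4, 0.4, -0.3]
gripper_width: 59.7
gripper_force: 25.0
```

>>> move_arm:
  plan:
    - {"x": 0.5,"y": 0.3,"z": 1,"rx": 0,"ry": 0,"rz": 0}
    - {"x": 0,"y": 0,"z": 0.7,"rx": 0,"ry": 0,"rz": 0}
    - {"x": 0,"y": 0,"z": 0,"rx": 0,"ry": 0,"rz": 0}
    - {"x": 0,"y": 0,"z": 0,"rx": 0,"ry": 0,"rz": 0}

```text
time_s: 17.1
ee_pos: [407.5, 21.4, 70.2]
ee_rot: [180.0, 0.0, -5.6]
force: [0.2, -0.3, -0.5]
gripper_width: 59.4
gripper_force: 25.0
```

>>> move_arm:
  plan:
    - {"x": 0,"y": 0,"z": 0.7,"rx": 0,"ry": 0,"rz": 0}
    - {"x": 0,"y": 0,"z": 0,"rx": 0,"ry": 0,"rz": 0}
    - {"x": 0,"y": 0,"z": 0,"rx": 0,"ry": 0,"rz": 0}

```text
time_s: 17.4
ee_pos: [407.6, 21.4, 69.9]
ee_rot: [180.0, -0.0, -5.6]
force: [-1.3, 0.0, 5.4]
gripper_width: 59.3
gripper_force: 25.0
```

>>> move_arm:
  plan:
    - {"x": 0,"y": 0,"z": 0,"rx": 0,"ry": 0,"rz": 0}
    - {"x": 0,"y": 0,"z": 0,"rx": 0,"ry": 0,"rz": 0}
    - {"x": 0,"y": 0,"z": 0,"rx": 0,"ry": 0,"rz": 0}
    - {"x": 0,"y": 0,"z": 0,"rx": 0,"ry": 0,"rz": 0}
    - {"x": 0,"y": 0,"z": 0,"rx": 0,"ry": 0,"rz": 0}
    - {"x": 0,"y": 0,"z": -5,"rx": 0,"ry": 0,"rz": 0}
    - {"x": 0,"y": 0,"z": -30,"rx": 0,"ry": 0,"rz": 0}
    - {"x": 0,"y": 0,"z": -40,"rx": 0,"ry": 0,"rz": 0}
    - {"x": 0,"y": 0,"z": -40,"rx": 0,"ry": 0,"rz": 0}
    - {"x": 0,"y": 0,"z": -40,"rx": 0,"ry": 0,"rz": 0}
  grip: 1

```text
time_s: 18.4
ee_pos: [407.2, 21.4, 226.5]
ee_rot: [180.0, -0.0, -5.6]
force: [1.6, 0.3, -0.7]
gripper_width: 91.0
gripper_force: 0.0
```

>>> move_arm:
  plan:
    - {"x": -30,"y": 0,"z": -20,"rx": 0,"ry": 0,"rz": 0}
    - {"x": -30,"y": 0,"z": -20,"rx": 0,"ry": 0,"rz": 0}
    - {"x": -20,"y": 0,"z": 0,"rx": 0,"ry": 0,"rz": 0}
    - {"x": 0,"y": 0,"z": 0,"rx": 0,"ry": 0,"rz": 0}
    - {"x": 0,"y": 0,"z": 0,"rx": 0,"ry": 0,"rz": 0}

```text
time_s: 18.9
ee_pos: [328.2, 29.2, 264.8]
ee_rot: [-180.0, -0.1, -5.6]
force: [-0.2, 0.3, -0.2]
gripper_width: 91.0
gripper_force: 0.0
```

Run:
```python
from h import *
f=look('wrist',['clips_box','small_roll','big_roll'],'w5.png')
roll(f,'small_roll',99); roll(f,'big_roll',99); roll(f,'big_roll',59)
for c in ['side','scene']:
    f=grab_frame(c); roll(f,'small_roll',99,c); look(c,['clips_box'])
go(533,29,214,151)
```

```text
wrist clips_box 0.98 [456. 202.  34.  26.] ztop 16.7 [ 238.  -256.8   40.3   37.5   37.4] 378
wrist clips_box 0.7 [245.  18.  67.  34.] ztop 21.7 [533.7  25.9  72.6  42.4  63. ] 1343
wrist clips_box 0.68 [179. 141.  61.  40.] ztop 21.7 [372.7 137.4  72.6  49.5  77.4] 1881
wrist small_roll 0.67 [248. 116.  43.  40.] ztop 98.6 [385.3  37.6  16.4   1.3  52.4] 15
wrist small_roll 0.57 [261. 103.  53.  61.] ztop 99.3 [407.9  19.9  58.8  58.4  84.4] 2125
wrist big_roll 0.9 [253. 108.  45.  60.] ztop 59.2 [401.   30.8  69.8  47.1  44.2] 283
wrist big_roll 0.66 [81. 97. 84. 62.] ztop 20.2 [448.  264.7 112.7  74.4  84.8] 2948
small_roll 0.57 z 99.3 circle [array([408.7,  20. ]), np.float64(30.2)] [408.4  19.9  59.2  59.9 176.5]
big_roll 0.9 z 59.1 circle [array([408.4,  23.2]), np.float64(35.5)] [404.3  31.1  47.3  73.8 119.3]
small_roll 0.96 z 98.3 circle [array([407.3,  19.1]), np.float64(30.8)] [407.6  19.3  58.1  61.   36.1]
side clips_box 0.89 [135. 264.  38.  24.] ztop 16.1 [ 230.5 -259.9   54.8   41.    35.6] 382
side clips_box 0.56 [286. 191.  19.  17.] ztop 131.7 [ 509.6 -196.4   25.2    2.4   59. ] 8
side clips_box 0.38 [225. 174.   6.  17.] ztop 21.2 [355.1 130.9  54.   19.6  82.6] 53
small_roll 0.69 z 98.2 circle [array([406.9,  23.5]), np.float64(31.8)] [406.2  22.9  57.1  63.2  53.5]
scene clips_box 0.81 [219. 199.  32.  22.] ztop 20.9 [533.8  27.2  67.7  54.5  60.5] 210
scene clips_box 0.79 [199. 181.  16.  14.] ztop 17.1 [648.    1.7  36.   49.   40.6] 75
scene clips_box 0.79 [238. 243.  38.  26.] ztop 20.7 [371.  140.6  70.7  51.5  80. ] 316
scene clips_box 0.48 [294. 190.  21.  23.] ztop 23.3 [ 406.3 -125.    36.4   68.9    3.7] 136
scene clips_box 0.46 [370. 193.   8.  13.] ztop 15.7 [ 241.1 -248.7   25.2   37.7   35.1] 54
pos [328.   29.2 264.5] rot [180.    -0.    -5.57] F [-0.3  0.6  0.6] w 91.4 t 19.6 q6 98.7 q1 3.1
delta tool [204.1 -19.7  50.6]
closing dir -95.6 turn rz total rad -1.162
```

View pics/w5.png

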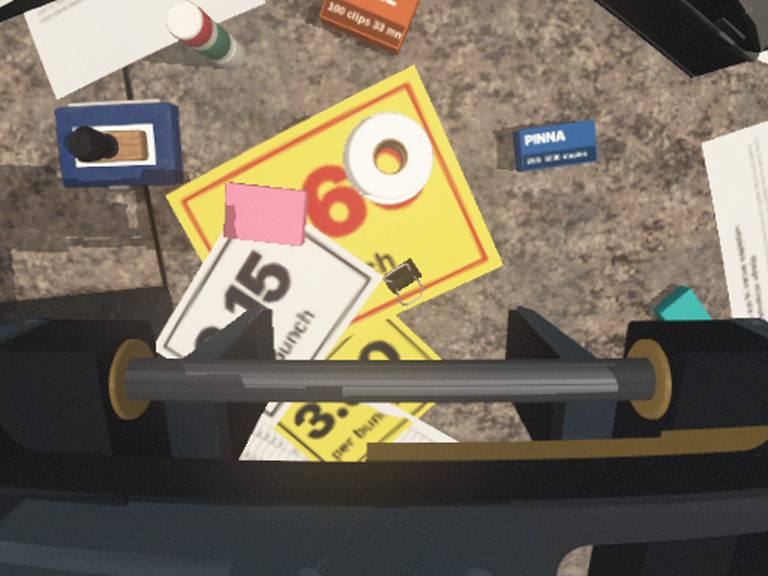

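Wrist view: the small roll sits centred on the big one at (260,105), and the staples carton is at (370,97). The orange carton at (245,18) is the choice. The printer is at upper right (430,20). I'll move in for the check crop.

>>> move_arm:
  plan:
    - {"x": 35,"y": -3,"z": 10,"rx": 0,"ry": 0,"rz": 0}
    - {"x": 35,"y": -3,"z": 10,"rx": 0,"ry": 0,"rz": 0}
    - {"x": 30,"y": -3,"z": 10,"rx": 0,"ry": 0,"rz": 0}
    - {"x": 0,"y": 0,"z": 0,"rx": 0,"ry": 0,"rz": 0}
    - {"x": 0,"y": 0,"z": 0,"rx": 0,"ry": 0,"rz": 0}

```text
time_s: 20.15
ee_pos: [428.0, 28.4, 234.0]
ee_rot: [180.0, 0.1, -5.6]
force: [-0.5, 0.9, 0.9]
gripper_width: 91.1
gripper_force: 0.0
```

Run:
```python
from h import *
f=look('wrist',['clips_box','glue_stick'],'w6.png',(120,0,512,220),1.9)
go(533,27,214,152)
P=cloud(f,np.ones((384,512),bool)); Q=P[(P[:,0]>440)&(P[:,2]>30)&(P[:,2]<190)]
h,xe,ye=np.histogram2d(Q[:,0],Q[:,1],bins=[np.arange(440,720,20),np.arange(-140,200,20)]); print(xe,ye);print(h.astype(int))
```

```text
wrist clips_box 0.86 [183. 217.  56.  43.] ztop 21.6 [373.  138.   71.9  50.2  77.3] 1066
wrist clips_box 0.78 [253.  80.  68.  62.] ztop 21.7 [537.4  24.4  71.9  50.4  61.9] 2515
wrist glue_stick 0.74 [138. 111.  53.  24.] ztop 101.2 [515.1 150.7  24.9  24.6  34.3] 516
pos [427.5  28.5 235. ] rot [ 1.80e+02 -2.00e-02 -5.56e+00] F [ 0.5  0.1 -0.1] w 90.9 t 20.3 q6 97.8 q1 2.3
delta tool [105.1  -8.8  21. ]
closing dir -95.6 turn rz total rad -1.179
[440 460 480 500 520 540 560 580 600 620 640 660 680 700] [-140 -120 -100  -80  -60  -40  -20    0   20   40   60   80  100  120
  140  160  180]
[[   0    0    0    0    0    0    0   82   98    0    0    0    0    0
     0    0]
 [   0    0    0    0    0    0    0    0    0    0    0    0    0    0
     0    0]
 [   0    0    0    0    0    0    0    0    0    0    0    0    0    0
     0    0]
 [   0    0    0    0    0    0    0    0    0    0    0    0    0  199
   507   50]
 [   0    0    0    0    0    0    0    0    0    0    0    0    0   22
   267    9]
 [ 434    0    0    0    0    0    0    0    0    0    0    0    0    0
     0    0]
 [1211  698    0    0    0    0    0    0    0    0    0    0    0    0
     0    0]
 [  78  619   97    0    0    0    0    0    0    0    0    0    0    0
     0    0]
 [   0   36    0    0    0    0    0    0    0    0    0    0  419  276
   313  366]
 [   0    0    0    0    0    0    0    0    0    0    0    0   29   41
   101  180]
 [   0    0    0    0    0    0    0    0    0    0    0    0    0    0
     0    0]
 [   0    0    0    0    0    0    0    0    0    0    0    0    0    0
     0    0]
 [   0    0    0    0    0    0    0    0    0    0    0    0    0    0
     0    0]]
```

View pics/w6.png

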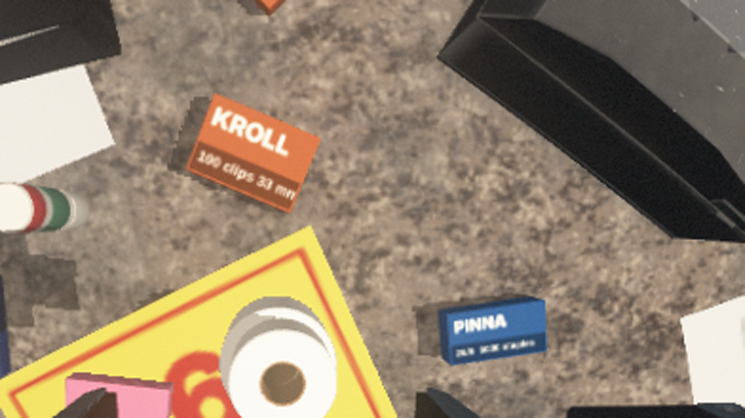

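The close crop shows the orange "KROLL 100 clips" carton at wrist (253,80), 72x50, long axis 62°, top 21.7 mm. The smaller orange one shows only at the top edge. I grip it about 12 mm off centre to keep clear of the stacked rolls.

>>> move_arm:
  plan:
    - {"x": 38,"y": -6,"z": 0,"rx": 0,"ry": 0,"rz": 0}
    - {"x": 38,"y": -6,"z": 0,"rx": 0,"ry": 0,"rz": 0}
    - {"x": 38,"y": -6,"z": 0,"rx": 0,"ry": 0,"rz": 0}
    - {"x": 0,"y": 0,"z": 0,"rx": 0,"ry": 0,"rz": -0.147}
    - {"x": 0,"y": 0,"z": 0,"rx": 0,"ry": 0,"rz": -0.147}
    - {"x": 0,"y": 0,"z": 0,"rx": 0,"ry": 0,"rz": -0.147}
    - {"x": 0,"y": 0,"z": 0,"rx": 0,"ry": 0,"rz": -0.147}
    - {"x": 0,"y": 0,"z": 0,"rx": 0,"ry": 0,"rz": -0.147}
    - {"x": 0,"y": 0,"z": 0,"rx": 0,"ry": 0,"rz": -0.147}
    - {"x": 0,"y": 0,"z": 0,"rx": 0,"ry": 0,"rz": -0.147}

```text
time_s: 21.3
ee_pos: [542.8, 35.4, 235.5]
ee_rot: [179.9, -0.0, 53.7]
force: [-0.8, 0.2, 0.2]
gripper_width: 91.4
gripper_force: 0.0
```

>>> move_arm:
  plan:
    - {"x": 0,"y": 0,"z": 0,"rx": 0,"ry": 0,"rz": -0.147}
    - {"x": 0,"y": 0,"z": 0,"rx": 0,"ry": 0,"rz": 0}
    - {"x": 0,"y": 0,"z": 30,"rx": 0,"ry": 0,"rz": 0}
    - {"x": 0,"y": 0,"z": 30,"rx": 0,"ry": 0,"rz": 0}
    - {"x": 0,"y": 0,"z": 0,"rx": 0,"ry": 0,"rz": 0}
    - {"x": 0,"y": 0,"z": 0,"rx": 0,"ry": 0,"rz": 0}

```text
time_s: 21.9
ee_pos: [543.5, 35.3, 175.3]
ee_rot: [180.0, -0.0, 61.7]
force: [-0.1, 0.1, 0.7]
gripper_width: 91.5
gripper_force: 0.0
```

Run:
```python
from h import *
go(542.6,35.2,4,151.9)
```

```text
pos [543.5  35.3 175.3] rot [ 1.7998e+02 -1.0000e-02  6.1710e+01] F [-0.1  0.1  0.7] w 91.5 t 21.9 q6 30.8 q1 2.5
delta tool [ -0.6  -0.8 171.3]
closing dir -28.3 turn rz total rad -0.003
```

>>> move_arm:
  plan:
    - {"x": -0.5,"y": -0.7,"z": 35,"rx": 0,"ry": 0,"rz": 0}
    - {"x": 0,"y": 0,"z": 35,"rx": 0,"ry": 0,"rz": 0}
    - {"x": 0,"y": 0,"z": 35,"rx": 0,"ry": 0,"rz": 0}
    - {"x": 0,"y": 0,"z": 30,"rx": 0,"ry": 0,"rz": 0}
    - {"x": 0,"y": 0,"z": 20,"rx": 0,"ry": 0,"rz": 0}
    - {"x": 0,"y": 0,"z": 10,"rx": 0,"ry": 0,"rz": 0}
    - {"x": 0,"y": 0,"z": 4,"rx": 0,"ry": 0,"rz": 0}
    - {"x": 0,"y": 0,"z": 1.5,"rx": 0,"ry": 0,"rz": 0}
    - {"x": 0,"y": 0,"z": 0,"rx": 0,"ry": 0,"rz": 0}
    - {"x": 0,"y": 0,"z": 0,"rx": 0,"ry": 0,"rz": 0}

```text
time_s: 22.9
ee_pos: [543.5, 35.2, 5.1]
ee_rot: [179.9, -0.1, 61.8]
force: [0.1, 0.3, -0.7]
gripper_width: 91.2
gripper_force: 0.0
```

>>> move_arm:
  plan:
    - {"x": 0,"y": 0,"z": 0,"rx": 0,"ry": 0,"rz": 0}
    - {"x": 0,"y": 0,"z": 0,"rx": 0,"ry": 0,"rz": 0}
    - {"x": 0,"y": 0,"z": 0,"rx": 0,"ry": 0,"rz": 0}
    - {"x": 0,"y": 0,"z": 0,"rx": 0,"ry": 0,"rz": 0}
    - {"x": 0,"y": 0,"z": 0,"rx": 0,"ry": 0,"rz": 0}
    - {"x": 0,"y": 0,"z": 0,"rx": 0,"ry": 0,"rz": 0}
    - {"x": 0,"y": 0,"z": 0,"rx": 0,"ry": 0,"rz": 0}
    - {"x": 0,"y": 0,"z": 0,"rx": 0,"ry": 0,"rz": 0}
  grip: 0
  squeeze: 25

```text
time_s: 23.7
ee_pos: [542.7, 35.2, 4.0]
ee_rot: [-180.0, 0.0, 61.8]
force: [0.1, 0.2, 0.1]
gripper_width: 50.2
gripper_force: 25.0
```

>>> move_arm:
  plan:
    - {"x": 0,"y": 0,"z": -15,"rx": 0,"ry": 0,"rz": 0}
    - {"x": 0,"y": 0,"z": -30,"rx": 0,"ry": 0,"rz": 0}
    - {"x": 0,"y": 0,"z": -40,"rx": 0,"ry": 0,"rz": 0}
    - {"x": 0,"y": 0,"z": -45,"rx": 0,"ry": 0,"rz": 0}
    - {"x": 0,"y": 0,"z": -45,"rx": 0,"ry": 0,"rz": 0}
    - {"x": 30.5,"y": -25.4,"z": 0,"rx": 0,"ry": 0,"rz": 0}
    - {"x": 30.5,"y": -25.4,"z": 0,"rx": 0,"ry": 0,"rz": 0}
    - {"x": 30.5,"y": -25.4,"z": 0,"rx": 0,"ry": 0,"rz": 0}
    - {"x": 30.5,"y": -25.4,"z": 0,"rx": 0,"ry": 0,"rz": 0}
    - {"x": 30.5,"y": -25.4,"z": 0,"rx": 0,"ry": 0,"rz": 0}

```text
time_s: 24.7
ee_pos: [502.2, 230.9, 179.0]
ee_rot: [180.0, 0.0, 61.8]
force: [1.5, 0.4, -0.9]
gripper_width: 49.6
gripper_force: 25.0
```

>>> move_arm:
  plan:
    - {"x": 30.5,"y": -25.4,"z": 0,"rx": 0,"ry": 0,"rz": 0}
    - {"x": 30.5,"y": -25.4,"z": 0,"rx": 0,"ry": 0,"rz": 0}
    - {"x": 30.5,"y": -25.4,"z": 0,"rx": 0,"ry": 0,"rz": 0}
    - {"x": 30.5,"y": -25.4,"z": 0,"rx": 0,"ry": 0,"rz": 0}
    - {"x": 0,"y": 0,"z": 0,"rx": 0,"ry": 0,"rz": 0.14}
    - {"x": 0,"y": 0,"z": 0,"rx": 0,"ry": 0,"rz": 0.14}
    - {"x": 0,"y": 0,"z": 0,"rx": 0,"ry": 0,"rz": 0.14}
    - {"x": 0,"y": 0,"z": 0,"rx": 0,"ry": 0,"rz": 0.14}
    - {"x": 0,"y": 0,"z": 0,"rx": 0,"ry": 0,"rz": 0.14}
    - {"x": 0,"y": 0,"z": 0,"rx": 0,"ry": 0,"rz": 0.14}

```text
time_s: 25.7
ee_pos: [470.7, 385.0, 178.7]
ee_rot: [180.0, 0.0, 13.4]
force: [-0.2, 0.5, -0.7]
gripper_width: 50.1
gripper_force: 25.0
```

>>> move_arm:
  plan:
    - {"x": 0,"y": 0,"z": 0,"rx": 0,"ry": 0,"rz": 0.14}
    - {"x": 0,"y": 0,"z": 0,"rx": 0,"ry": 0,"rz": 0.14}
    - {"x": 0,"y": 0,"z": 0,"rx": 0,"ry": 0,"rz": 0.053}
    - {"x": 0,"y": 0,"z": 0,"rx": 0,"ry": 0,"rz": 0}
    - {"x": 0,"y": 0,"z": 0,"rx": 0,"ry": 0,"rz": 0}

```text
time_s: 26.2
ee_pos: [470.8, 385.0, 178.8]
ee_rot: [180.0, 0.0, -5.3]
force: [0.8, 0.2, -0.0]
gripper_width: 49.8
gripper_force: 25.0
```

Run:
```python
from h import *
go(470.8,384.8,10,84.6)
look('scene',['clips_box','glue_stick'],'s7.png',(60,130,316,320),3)
```

```text
pos [470.8 385.  178.8] rot [ 1.7998e+02  1.0000e-02 -5.3200e+00] F [ 0.8  0.2 -0. ] w 49.8 t 26.2 q6 133.5 q1 38.2
delta tool [1.000e-01 2.000e-01 1.688e+02]
closing dir -95.3 turn rz total rad 0.001
scene clips_box 0.85 [118. 214.  32.  29.] ztop 194.9 [457.9 386.5  50.8  74.1  84.6] 435
scene clips_box 0.62 [236. 244.  40.  26.] ztop 20.6 [369.6 139.8  71.2  51.7  77.4] 323
scene clips_box 0.52 [199. 179.  13.  18.] ztop 17.0 [650.4  -1.5  37.5  57.8  38.4] 83
scene clips_box 0.43 [367. 194.   7.  11.] ztop 16.2 [ 245.4 -239.5    5.2   25.8   30.3] 8
scene glue_stick 0.89 [189. 208.  14.  36.] ztop 100.1 [513.1 153.7  25.4  24.8   0.6] 52
scene glue_stick 0.16 [292. 188.  24.  23.] ztop 23.0 [ 404.6 -126.    37.    68.9    7.4] 121
```

View pics/s7.png

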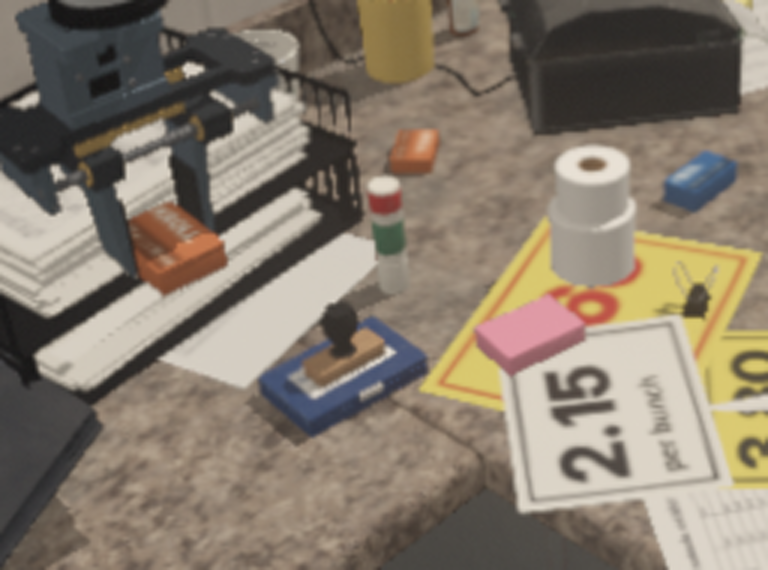

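Run:
```python
from h import *
f=grab_frame('scene'); P=cloud(f,np.ones((384,512),bool))
for x in range(420,540,20):
    print(x,[(int(np.percentile(q[:,2],98)) if len(q:=P[(P[:,0]>=x)&(P[:,0]<x+20)&(P[:,1]>=y)&(P[:,1]<y+20)&(P[:,2]<140)]) else None) for y in range(400,500,20)])
```

```text
420 [1, 2, 2, 2, 2]
440 [1, 3, 1, 1, 3]
460 [2, 2, 2, 2, 1]
480 [2, 2, 2, 3, 2]
500 [2, 2, 1, 17, 29]
520 [2, 15, 30, 35, 40]
```

Low enough: nothing near the gripper's body stands above 40 mm. Going down.

>>> move_arm:
  plan:
    - {"x": 0,"y": 0,"z": 40,"rx": 0,"ry": 0,"rz": 0}
    - {"x": 0,"y": 0,"z": 40,"rx": 0,"ry": 0,"rz": 0}
    - {"x": 0,"y": 0,"z": 40,"rx": 0,"ry": 0,"rz": 0}
    - {"x": 0,"y": 0,"z": 30,"rx": 0,"ry": 0,"rz": 0}
    - {"x": 0,"y": 0,"z": 15,"rx": 0,"ry": 0,"rz": 0}
    - {"x": 0,"y": 0,"z": 6,"rx": 0,"ry": 0,"rz": 0}
    - {"x": 0,"y": 0,"z": 0,"rx": 0,"ry": 0,"rz": 0}
    - {"x": 0,"y": 0,"z": 0,"rx": 0,"ry": 0,"rz": 0}
    - {"x": 0,"y": 0,"z": 0,"rx": 0,"ry": 0,"rz": 0}

```text
time_s: 27.3
ee_pos: [471.7, 385.7, 9.4]
ee_rot: [-179.9, -0.1, -5.4]
force: [-0.3, -0.3, -0.7]
gripper_width: 49.9
gripper_force: 25.0
```

Run:
```python
from h import *
go(470.8,384.8,4,84.6)
```

```text
pos [471.7 385.7   9.4] rot [-1.799e+02 -1.200e-01 -5.390e+00] F [-0.3 -0.3 -0.7] w 49.9 t 27.3 q6 133.6 q1 38.2
delta tool [-0.8  1.   5.4]
closing dir -95.4 turn rz total rad 0.0
```

>>> move_arm:
  plan:
    - {"x": -0.3,"y": 0.3,"z": 2,"rx": 0,"ry": 0,"rz": 0}
    - {"x": 0,"y": 0,"z": 1.5,"rx": 0,"ry": 0,"rz": 0}
    - {"x": 0,"y": 0,"z": 1,"rx": 0,"ry": 0,"rz": 0}
    - {"x": 0,"y": 0,"z": 0,"rx": 0,"ry": 0,"rz": 0}
    - {"x": 0,"y": 0,"z": 0,"rx": 0,"ry": 0,"rz": 0}

```text
time_s: 27.8
ee_pos: [470.6, 384.9, 4.0]
ee_rot: [-180.0, -0.0, -5.4]
force: [-1.2, -1.4, 4.7]
gripper_width: 50.1
gripper_force: 25.0
```

>>> move_arm:
  plan:
    - {"x": 0,"y": 0,"z": 0,"rx": 0,"ry": 0,"rz": 0}
    - {"x": 0,"y": 0,"z": 0,"rx": 0,"ry": 0,"rz": 0}
    - {"x": 0,"y": 0,"z": 0,"rx": 0,"ry": 0,"rz": 0}
    - {"x": 0,"y": 0,"z": 0,"rx": 0,"ry": 0,"rz": 0}
    - {"x": 0,"y": 0,"z": -5,"rx": 0,"ry": 0,"rz": 0}
    - {"x": 0,"y": 0,"z": -30,"rx": 0,"ry": 0,"rz": 0}
    - {"x": 0,"y": 0,"z": -45,"rx": 0,"ry": 0,"rz": 0}
    - {"x": 0,"y": 0,"z": -45,"rx": 0,"ry": 0,"rz": 0}
    - {"x": 0,"y": 0,"z": -45,"rx": 0,"ry": 0,"rz": 0}
    - {"x": 0,"y": 0,"z": -45,"rx": 0,"ry": 0,"rz": 0}
  grip: 0.75

```text
time_s: 28.8
ee_pos: [470.3, 384.7, 220.8]
ee_rot: [-180.0, -0.0, -5.4]
force: [0.7, 0.6, 0.0]
gripper_width: 68.4
gripper_force: 0.0
```

>>> move_arm:
  plan:
    - {"x": -40,"y": 5,"z": -10,"rx": 0,"ry": 0,"rz": 0}
    - {"x": -40,"y": 15,"z": 0,"rx": 0,"ry": 0,"rz": 0}
    - {"x": -35,"y": 15,"z": 0,"rx": 0,"ry": 0,"rz": 0}
    - {"x": 0,"y": 0,"z": 0,"rx": 0,"ry": 0,"rz": 0}
    - {"x": 0,"y": 0,"z": 0,"rx": 0,"ry": 0,"rz": 0}
  grip: 1

```text
time_s: 29.3
ee_pos: [352.6, 361.0, 229.3]
ee_rot: [-179.9, -0.1, -5.3]
force: [1.0, 1.1, 0.2]
gripper_width: 91.0
gripper_force: 0.0
```

Run:
```python
from h import *
f=look('wrist',['clips_box','stamp_pad'],'w8.png')
look('scene',['clips_box','stamp_pad','staples_box'])
go(0,0,0)
```

```text
wrist clips_box 0.76 [430. 138.  66.  45.] ztop 21.7 [373.  138.2  73.   50.3  77.7] 2113
wrist clips_box 0.58 [229.  87.  45.  59.] ztop 21.7 [460.  384.5  49.3  70.3  84.4] 2527
wrist stamp_pad 0.89 [329.  85.  94.  70.] ztop 20.2 [447.8 265.5 111.6  74.5  85.2] 4114
scene clips_box 0.93 [238. 244.  40.  30.] ztop 20.8 [369.6 140.3  70.8  51.1  79.1] 316
scene clips_box 0.75 [199. 178.  14.  12.] ztop 16.8 [651.2  -2.3  38.1  56.3  36.7] 112
scene clips_box 0.71 [131. 280.  41.  33.] ztop 20.5 [457.4 385.9  49.5  73.4  84.9] 381
scene stamp_pad 0.57 [175. 257.  56.  38.] ztop 19.3 [445.4 267.7 113.4  73.1  83.4] 395
scene staples_box 0.64 [294. 189.  21.  19.] ztop 22.9 [ 405.1 -124.    37.3   69.4    2.2] 137
pos [353.4 361.  228.2] rot [ 1.7998e+02  1.0000e-02 -5.4400e+00] F [ 0.7 -0.1 -0.5] w 91.2 t 29.6 q6 139.7 q1 44.3
delta tool [-317.6  392.8  228.4]
```

View pics/w8.png

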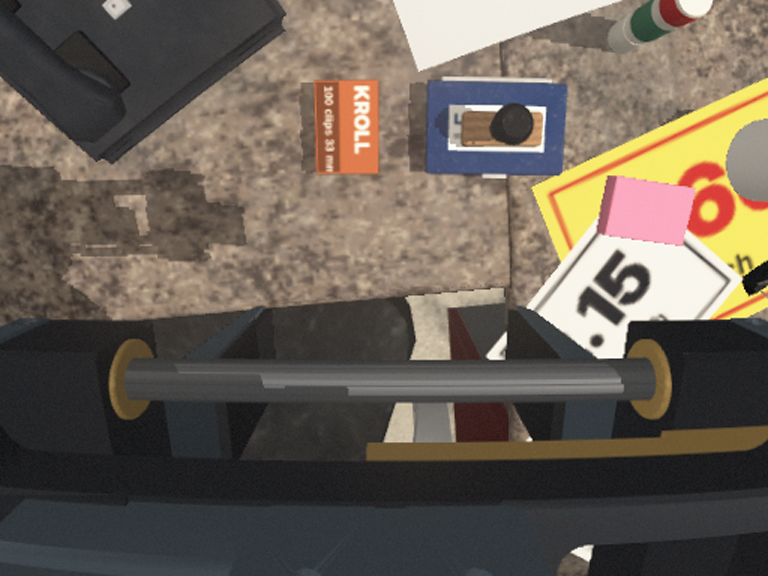

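Wrist view: the clips carton at (229,87) stands square to the pad at (329,85), with a gap of about 39 mm and in line within 1 mm. Now the staples carton.

>>> move_arm:
  plan:
    - {"x": 8.3,"y": 44.6,"z": 0,"rx": 0,"ry": 0,"rz": 0}
    - {"x": 8.3,"y": 44.6,"z": 0,"rx": 0,"ry": 0,"rz": 0}
    - {"x": 8.3,"y": 44.6,"z": 0,"rx": 0,"ry": 0,"rz": 0}
    - {"x": 8.3,"y": 44.6,"z": 0,"rx": 0,"ry": 0,"rz": 0}
    - {"x": 8.3,"y": 44.6,"z": 0,"rx": 0,"ry": 0,"rz": 0}
    - {"x": 8.3,"y": 44.6,"z": 0,"rx": 0,"ry": 0,"rz": 0}
    - {"x": 8.3,"y": 44.6,"z": 0,"rx": 0,"ry": 0,"rz": 0}
    - {"x": 8.3,"y": 44.6,"z": 0,"rx": 0,"ry": 0,"rz": 0}
    - {"x": 8.3,"y": 44.6,"z": 0,"rx": 0,"ry": 0,"rz": 0}
    - {"x": 8.3,"y": 44.6,"z": 0,"rx": 0,"ry": 0,"rz": 0}

```text
time_s: 30.65
ee_pos: [393.6, -93.2, 228.7]
ee_rot: [180.0, -0.0, -5.4]
force: [1.5, 0.0, 0.3]
gripper_width: 91.3
gripper_force: 0.0
```

>>> move_arm:
  plan:
    - {"x": 8.3,"y": 44.6,"z": 0,"rx": 0,"ry": 0,"rz": 0}
    - {"x": 8.3,"y": 44.6,"z": 0,"rx": 0,"ry": 0,"rz": 0}
    - {"x": 8.3,"y": 44.6,"z": 0,"rx": 0,"ry": 0,"rz": 0}
    - {"x": 0,"y": 0,"z": 0,"rx": 0,"ry": 0,"rz": -0.143}
    - {"x": 0,"y": 0,"z": 0,"rx": 0,"ry": 0,"rz": -0.143}
    - {"x": 0,"y": 0,"z": 0,"rx": 0,"ry": 0,"rz": -0.143}
    - {"x": 0,"y": 0,"z": 0,"rx": 0,"ry": 0,"rz": -0.143}
    - {"x": 0,"y": 0,"z": 0,"rx": 0,"ry": 0,"rz": -0.143}
    - {"x": 0,"y": 0,"z": 0,"rx": 0,"ry": 0,"rz": -0.143}
    - {"x": 0,"y": 0,"z": 0,"rx": 0,"ry": 0,"rz": -0.143}

```text
time_s: 31.65
ee_pos: [405.8, -226.9, 228.4]
ee_rot: [-180.0, 0.0, 52.3]
force: [0.0, -0.2, -0.4]
gripper_width: 91.4
gripper_force: 0.0
```

>>> move_arm:
  plan:
    - {"x": 0,"y": 0,"z": 0,"rx": 0,"ry": 0,"rz": -0.143}
    - {"x": 0,"y": 0,"z": 0,"rx": 0,"ry": 0,"rz": -0.143}
    - {"x": 0,"y": 0,"z": 0,"rx": 0,"ry": 0,"rz": -0.143}
    - {"x": 0,"y": 0,"z": 0,"rx": 0,"ry": 0,"rz": -0.143}
    - {"x": 0,"y": 0,"z": 0,"rx": 0,"ry": 0,"rz": -0.143}
    - {"x": 0,"y": 0,"z": 0,"rx": 0,"ry": 0,"rz": 0}
    - {"x": 0,"y": 0,"z": 0,"rx": 0,"ry": 0,"rz": 0}

```text
time_s: 32.35
ee_pos: [405.8, -226.8, 228.4]
ee_rot: [-180.0, -0.0, 92.7]
force: [-0.0, -0.8, -0.3]
gripper_width: 91.6
gripper_force: 0.0
```

Run:
```python
from h import *
f=look('wrist',['staples_box'])
go(406.5,-126.5,100,3.5)
P=cloud(f,np.ones((384,512),bool)); Q=P[(P[:,0]>440)&(P[:,2]>40)&(P[:,2]<190)&(P[:,1]>-220)]
print(Q[np.argsort(Q[:,0])[::200]][:6].round())
```

```text
wrist staples_box 0.97 [266.  86.  30.  57.] ztop 23.8 [ 407.7 -127.9   35.9   66.3    2.9] 1749
pos [ 405.7 -226.7  228.5] rot [-180.     0.    92.8] F [-0.3  0.2 -0.5] w 91.2 t 32.5 q6 -33.4 q1 -30.6
delta tool [100.    5.7 128.5]
closing dir 2.8 turn rz total rad -0.012
[[ 490. -219.   87.]
 [ 496. -215.  127.]
 [ 500. -211.   47.]
 [ 503. -204.  130.]
 [ 506. -211.  129.]
 [ 509. -198.   52.]]
```

>>> move_arm:
  plan:
    - {"x": 33,"y": 2.3,"z": 0,"rx": 0,"ry": 0,"rz": 0}
    - {"x": 33,"y": 2.3,"z": 0,"rx": 0,"ry": 0,"rz": 0}
    - {"x": 32.8,"y": 2.2,"z": 20,"rx": 0,"ry": 0,"rz": 0}
    - {"x": 0,"y": 0,"z": 40,"rx": 0,"ry": 0,"rz": 0}
    - {"x": 0,"y": 0,"z": 40,"rx": 0,"ry": 0,"rz": 0}
    - {"x": 0,"y": 0,"z": 40,"rx": 0,"ry": 0,"rz": 0}
    - {"x": 0,"y": 0,"z": 30,"rx": 0,"ry": 0,"rz": 0}
    - {"x": 0,"y": 0,"z": 20,"rx": 0,"ry": 0,"rz": 0}
    - {"x": 0,"y": 0,"z": 0,"rx": 0,"ry": 0,"rz": 0}
    - {"x": 0,"y": 0,"z": 0,"rx": 0,"ry": 0,"rz": 0}

```text
time_s: 33.45
ee_pos: [407.8, -127.7, 38.9]
ee_rot: [180.0, 0.0, 92.9]
force: [-0.0, 0.2, 0.3]
gripper_width: 91.0
gripper_force: 0.0
```

Run:
```python
from h import *
go(407.7,-127.7,5,3)
```

```text
pos [ 407.8 -127.7   38.9] rot [1.7999e+02 1.0000e-02 9.2880e+01] F [-0.   0.2  0.3] w 91.0 t 33.5 q6 -21.8 q1 -18.9
delta tool [-0.  -0.1 33.9]
closing dir 2.9 turn rz total rad -0.002
```

>>> move_arm:
  plan:
    - {"x": 0,"y": 0,"z": 18,"rx": 0,"ry": 0,"rz": 0}
    - {"x": 0,"y": 0,"z": 10,"rx": 0,"ry": 0,"rz": 0}
    - {"x": 0,"y": 0,"z": 5,"rx": 0,"ry": 0,"rz": 0}
    - {"x": 0,"y": 0,"z": 0,"rx": 0,"ry": 0,"rz": 0}
    - {"x": 0,"y": 0,"z": 0,"rx": 0,"ry": 0,"rz": 0}

```text
time_s: 33.95
ee_pos: [407.8, -127.7, 6.0]
ee_rot: [179.9, 0.0, 92.9]
force: [-0.1, -0.2, 0.5]
gripper_width: 91.2
gripper_force: 0.0
```

>>> move_arm:
  plan:
    - {"x": 0,"y": 0,"z": 0,"rx": 0,"ry": 0,"rz": 0}
    - {"x": 0,"y": 0,"z": 0,"rx": 0,"ry": 0,"rz": 0}
    - {"x": 0,"y": 0,"z": 0,"rx": 0,"ry": 0,"rz": 0}
    - {"x": 0,"y": 0,"z": 0,"rx": 0,"ry": 0,"rz": 0}
    - {"x": 0,"y": 0,"z": 0,"rx": 0,"ry": 0,"rz": 0}
    - {"x": 0,"y": 0,"z": 0,"rx": 0,"ry": 0,"rz": 0}
    - {"x": 0,"y": 0,"z": 0,"rx": 0,"ry": 0,"rz": 0}
    - {"x": 0,"y": 0,"z": 0,"rx": 0,"ry": 0,"rz": 0}
    - {"x": 0,"y": 0,"z": 0,"rx": 0,"ry": 0,"rz": 0}
    - {"x": 0,"y": 0,"z": 0,"rx": 0,"ry": 0,"rz": 0}
  grip: 0
  squeeze: 25

```text
time_s: 34.95
ee_pos: [407.4, -127.6, 5.6]
ee_rot: [180.0, 0.0, 92.9]
force: [-0.4, -0.7, -0.2]
gripper_width: 35.8
gripper_force: 25.0
```

>>> move_arm:
  plan:
    - {"x": 0,"y": 0,"z": -15,"rx": 0,"ry": 0,"rz": 0}
    - {"x": 0,"y": 0,"z": -35,"rx": 0,"ry": 0,"rz": 0}
    - {"x": 0,"y": 0,"z": -45,"rx": 0,"ry": 0,"rz": 0}
    - {"x": 0,"y": 0,"z": -45,"rx": 0,"ry": 0,"rz": 0}
    - {"x": 0,"y": 0,"z": -40,"rx": 0,"ry": 0,"rz": 0}
    - {"x": 42.4,"y": 6.5,"z": 0,"rx": 0,"ry": 0,"rz": 0}
    - {"x": 42.4,"y": 6.5,"z": 0,"rx": 0,"ry": 0,"rz": 0}
    - {"x": 42.4,"y": 6.5,"z": 0,"rx": 0,"ry": 0,"rz": 0}
    - {"x": 42.4,"y": 6.5,"z": 0,"rx": 0,"ry": 0,"rz": 0}
    - {"x": 42.4,"y": 6.5,"z": 0,"rx": 0,"ry": 0,"rz": 0}

```text
time_s: 35.95
ee_pos: [428.6, 87.4, 185.4]
ee_rot: [-180.0, 0.0, 92.9]
force: [0.7, 0.4, -1.4]
gripper_width: 35.9
gripper_force: 25.0
```

>>> move_arm:
  plan:
    - {"x": 42.4,"y": 6.5,"z": 0,"rx": 0,"ry": 0,"rz": 0}
    - {"x": 42.4,"y": 6.5,"z": 0,"rx": 0,"ry": 0,"rz": 0}
    - {"x": 42.4,"y": 6.5,"z": 0,"rx": 0,"ry": 0,"rz": 0}
    - {"x": 42.4,"y": 6.5,"z": 0,"rx": 0,"ry": 0,"rz": 0}
    - {"x": 42.4,"y": 6.5,"z": 0,"rx": 0,"ry": 0,"rz": 0}
    - {"x": 42.4,"y": 6.5,"z": 0,"rx": 0,"ry": 0,"rz": 0}
    - {"x": 42.4,"y": 6.5,"z": 0,"rx": 0,"ry": 0,"rz": 0}
    - {"x": 0,"y": 0,"z": 0,"rx": 0,"ry": 0,"rz": -0.1426}
    - {"x": 0,"y": 0,"z": 0,"rx": 0,"ry": 0,"rz": -0.1426}
    - {"x": 0,"y": 0,"z": 0,"rx": 0,"ry": 0,"rz": -0.1426}

```text
time_s: 36.95
ee_pos: [458.9, 384.8, 184.6]
ee_rot: [-179.9, 0.0, 117.8]
force: [0.5, -0.7, -0.4]
gripper_width: 36.3
gripper_force: 25.0
```

>>> move_arm:
  plan:
    - {"x": 0,"y": 0,"z": 0,"rx": 0,"ry": 0,"rz": -0.1426}
    - {"x": 0,"y": 0,"z": 0,"rx": 0,"ry": 0,"rz": -0.1426}
    - {"x": 0,"y": 0,"z": 0,"rx": 0,"ry": 0,"rz": -0.1426}
    - {"x": 0,"y": 0,"z": 0,"rx": 0,"ry": 0,"rz": -0.1426}
    - {"x": 0,"y": 0,"z": 0,"rx": 0,"ry": 0,"rz": -0.1426}
    - {"x": 0,"y": 0,"z": 0,"rx": 0,"ry": 0,"rz": -0.1426}
    - {"x": 0,"y": 0,"z": 0,"rx": 0,"ry": 0,"rz": -0.1426}
    - {"x": 0,"y": 0,"z": 40,"rx": 0,"ry": 0,"rz": 0}
    - {"x": 0,"y": 0,"z": 0,"rx": 0,"ry": 0,"rz": 0}
    - {"x": 0,"y": 0,"z": 0,"rx": 0,"ry": 0,"rz": 0}

```text
time_s: 37.95
ee_pos: [458.9, 384.1, 144.9]
ee_rot: [-179.9, -0.1, 174.6]
force: [0.4, 0.5, 0.3]
gripper_width: 35.7
gripper_force: 25.0
```

Run:
```python
from h import *
go(459.3,385,29,84.6)
look('scene',['clips_box','staples_box'])
```

```text
pos [458.9 384.1 144.9] rot [-1.7989e+02 -1.1000e-01  1.7461e+02] F [0.4 0.5 0.3] w 35.7 t 38.0 q6 -45.8 q1 38.8
delta tool [ -0.6   1.1 115.9]
closing dir 84.6 turn rz total rad 0.0
scene clips_box 0.79 [129. 280.  36.  31.] ztop 20.8 [457.2 386.5  48.   73.6  85.5] 339
scene clips_box 0.65 [201. 179.  15.  18.] ztop 16.7 [650.7  -0.8  38.2  58.8  39.7] 100
scene clips_box 0.56 [238. 244.  39.  28.] ztop 20.8 [369.9 139.4  70.7  52.3  78.7] 315
scene staples_box 0.93 [124. 226.  21.  27.] ztop 161.2 [455.4 383.6  35.   70.9  81.6] 264
```

>>> move_arm:
  plan:
    - {"x": -1,"y": 1.3,"z": 35,"rx": 0,"ry": 0,"rz": 0}
    - {"x": 0,"y": 0,"z": 35,"rx": 0,"ry": 0,"rz": 0}
    - {"x": 0,"y": 0,"z": 25,"rx": 0,"ry": 0,"rz": 0}
    - {"x": 0,"y": 0,"z": 14,"rx": 0,"ry": 0,"rz": 0}
    - {"x": 0,"y": 0,"z": 6,"rx": 0,"ry": 0,"rz": 0}
    - {"x": 0,"y": 0,"z": 2,"rx": 0,"ry": 0,"rz": 0}
    - {"x": 0,"y": 0,"z": 0,"rx": 0,"ry": 0,"rz": 0}
    - {"x": 0,"y": 0,"z": 0,"rx": 0,"ry": 0,"rz": 0}
    - {"x": 0,"y": 0,"z": 0,"rx": 0,"ry": 0,"rz": 0}

```text
time_s: 39.0
ee_pos: [461.0, 386.2, 29.6]
ee_rot: [179.9, 0.1, 174.6]
force: [-0.0, -0.2, -0.7]
gripper_width: 36.2
gripper_force: 25.0
```

>>> move_arm:
  plan:
    - {"x": 0.6,"y": -0.6,"z": 1.5,"rx": 0,"ry": 0,"rz": 0}
    - {"x": 0,"y": 0,"z": 1.5,"rx": 0,"ry": 0,"rz": 0}
    - {"x": 0,"y": 0,"z": 0,"rx": 0,"ry": 0,"rz": 0}
    - {"x": 0,"y": 0,"z": 0,"rx": 0,"ry": 0,"rz": 0}
    - {"x": 0,"y": 0,"z": 0,"rx": 0,"ry": 0,"rz": 0}

```text
time_s: 39.5
ee_pos: [459.9, 385.3, 25.6]
ee_rot: [180.0, 0.0, 174.6]
force: [0.1, 0.1, -0.0]
gripper_width: 35.6
gripper_force: 25.0
```

>>> move_arm:
  plan:
    - {"x": 0,"y": 0,"z": 0.6,"rx": 0,"ry": 0,"rz": 0}
    - {"x": 0,"y": 0,"z": 0,"rx": 0,"ry": 0,"rz": 0}
    - {"x": 0,"y": 0,"z": 0,"rx": 0,"ry": 0,"rz": 0}

```text
time_s: 39.8
ee_pos: [459.9, 385.3, 25.6]
ee_rot: [180.0, 0.0, 174.6]
force: [-1.8, -0.5, 5.8]
gripper_width: 36.1
gripper_force: 25.0
```

>>> move_arm:
  plan:
    - {"x": 0,"y": 0,"z": 0,"rx": 0,"ry": 0,"rz": 0}
    - {"x": 0,"y": 0,"z": 0,"rx": 0,"ry": 0,"rz": 0}
    - {"x": 0,"y": 0,"z": 0,"rx": 0,"ry": 0,"rz": 0}
    - {"x": 0,"y": 0,"z": 0,"rx": 0,"ry": 0,"rz": 0}
    - {"x": 0,"y": 0,"z": -5,"rx": 0,"ry": 0,"rz": 0}
    - {"x": 0,"y": 0,"z": -30,"rx": 0,"ry": 0,"rz": 0}
    - {"x": 0,"y": 0,"z": -45,"rx": 0,"ry": 0,"rz": 0}
    - {"x": 0,"y": 0,"z": -45,"rx": 0,"ry": 0,"rz": 0}
    - {"x": 0,"y": 0,"z": -45,"rx": 0,"ry": 0,"rz": 0}
    - {"x": 0,"y": 0,"z": -45,"rx": 0,"ry": 0,"rz": 0}
  grip: 0.75

```text
time_s: 40.8
ee_pos: [459.5, 385.0, 242.2]
ee_rot: [180.0, 0.0, 174.6]
force: [0.4, 0.1, 0.3]
gripper_width: 68.4
gripper_force: 0.0
```

>>> move_arm:
  plan:
    - {"x": -35,"y": 0,"z": 0,"rx": 0,"ry": 0,"rz": 0}
    - {"x": -35,"y": 0,"z": 0,"rx": 0,"ry": 0,"rz": 0}
    - {"x": -25,"y": 0,"z": 0,"rx": 0,"ry": 0,"rz": 0}
    - {"x": 0,"y": 0,"z": 0,"rx": 0,"ry": 0,"rz": 0}
    - {"x": 0,"y": 0,"z": 0,"rx": 0,"ry": 0,"rz": 0}

```text
time_s: 41.3
ee_pos: [554.2, 376.1, 239.6]
ee_rot: [-180.0, -0.1, 174.6]
force: [-0.7, -0.4, -1.5]
gripper_width: 68.2
gripper_force: 0.0
```

Run:
```python
from h import *
f=look('wrist',['clips_box','staples_box','stamp_pad'],'w9.png')
P=cloud(f,np.ones((384,512),bool)); 
im=f['img'].astype(int); v,u=np.nonzero(f['z_map']>0); c=im[v,u]
o=(c[:,0]>c[:,2]+60)&(abs(P[:,0]-459)<50)&(abs(P[:,1]-385)<50)&(P[:,2]>17)&(P[:,2]<25)
print('orange visible ring',fmt(cv2.minAreaRect(P[o][:,:2].astype(np.float32))),o.sum())
look('scene',NAMES,'s9.png',(60,130,316,320),3)
```

```text
wrist clips_box 0.87 [64. 45. 61. 45.] ztop 21.7 [373.1 138.5  73.   50.3  77.8] 2103
wrist staples_box 0.95 [259.  88.  33.  59.] ztop 43.7 [458.6 383.   35.8  67.3  85.1] 1854
wrist stamp_pad 0.63 [167.  96.  91.  67.] ztop 20.2 [447.8 265.7 112.4  74.   84.6] 3855
orange visible ring [459.8 383.9  49.9  70.8  83.8] 376
scene stamp_pad 0.75 [174. 257.  57.  40.] ztop 19.2 [446.4 267.4 111.8  76.7  85. ] 415
scene stamp_pad 0.53 [189. 209.  11.  38.] ztop 99.8 [511.3 153.7  24.2  23.4  44.2] 56
scene big_roll 0.71 [259. 211.  31.  30.] ztop 58.2 [398.9  36.9  70.1  45.5  33. ] 107
scene rubber_stamp 0.97 [174. 246.  25.  32.] ztop 71.6 [444.4 265.8  21.8  20.2  64.3] 53
scene clips_box 0.75 [237. 244.  41.  27.] ztop 20.6 [369.4 140.3  70.2  51.5  78.8] 325
scene clips_box 0.65 [131. 282.  38.  23.] ztop 20.5 [450.  401.1  83.3  41.7  27.8] 99
scene clips_box 0.62 [201. 179.  16.  18.] ztop 17.1 [651.9  -1.9  38.6  52.3  42.3] 89
scene staples_box 0.71 [131. 272.  27.  28.] ztop 41.9 [455.  385.9  37.3  68.   85.1] 290
scene small_roll 0.94 [255. 191.  23.  26.] ztop 98.5 [405.5  23.8  56.3  57.1  41.1] 199
scene glue_stick 0.97 [189. 209.  16.  39.] ztop 99.8 [512.2 154.3  21.9  24.   48.4] 53
scene glue_stick 0.74 [132. 270.  27.  28.] ztop 41.9 [455.1 386.4  37.1  68.7  86.6] 295
```

View pics/w9.png

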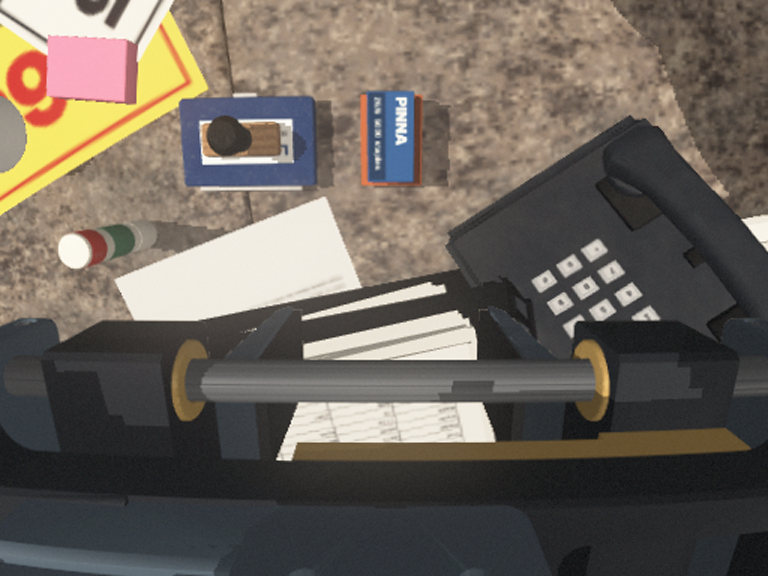

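View pics/s9.png

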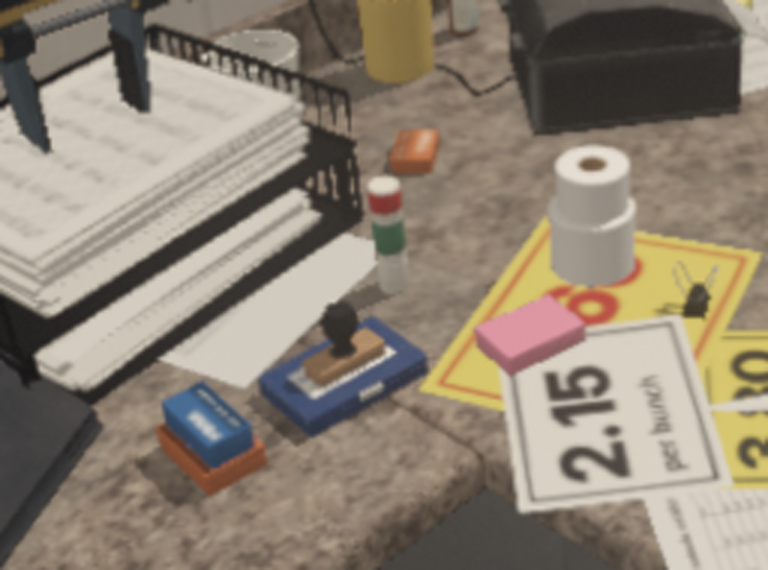

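Both pictures show everything in place within about 2 mm: the staples lie on the clips at wrist (259,88), the stamp is on the pad, the rolls are stacked, and the glue stick is untouched. The gripper is clear, so I hand it in.

```bash
python3 -c "
from workcell import *
print(job_done())"
```

```text
the job is handed in; nothing more can be done
None
```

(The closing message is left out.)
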